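# Rehang the lift-off door of an instrument cabinet

## Robot

A 6-joint arm with a two-finger parallel gripper is mounted at the origin on the work surface. World frame = base frame: x ahead of the robot, y to its left, z up, the work surface at z = 0. Lengths are in m, angles in rad, forces in N, time in s.
With the tool pointing down it reaches from about 0.35 to 0.775 m from the base axis. Payload 7.3 kg.
Tool frame: the origin (TCP) lies at the centre of the arm's flange, where the gripper is bolted on; the fingertips stand 178 mm ahead of it and the grasp point (between the pads) lies robot.pinch_z ahead of it (robot.pinch_z is the distance from the TCP to the grasp point, in m); x points along the fingers, z is the direction in which the jaws open and shut, and the axes are right-handed (so a half turn about x gives the same grasp; the last joint's range is limited). The gripper opens to 92 mm and grips with 3 to 60 N. Pads are 19 mm wide; open, the fingers measure 130 mm over their backs; the gripper's body (75 mm by 190 mm) begins 47 mm behind the grasp point.
Start: joints at [-1.29, 0.342, 1.524, -0, 1.275, -0.146], TCP at [0.217, -0.478, 0.405] pointing down, gripper open.
Joint ranges: [-2.53, 2.53], [-0.77, 2.02], [0.04, 2.7], [-1, 4.14], [0.28, 2.66], [-3.11, 3.11]. Speed limits (rad/s): [2.57, 2.57, 3.14, 3.14, 3.14, 3.14].

## Interface

Orientations are given as [roll, pitch, yaw] about the fixed x, y, z axes, in that order (R = Rz(yaw) Ry(pitch) Rx(roll)).
In Python, from cell import robot gives the robot as it stands.
- The arm moves only by the shell command python3 -m jog 'ROWS' [FORCE]. ROWS is JSON, a list of rows, each an object of numbers: "fingers": the closure, from 0 (fully open) to 1 (shut); "x", "y", "z": the shift along the tool's x, y, z in cm; "spin": the turn about the tool's x in degrees. A call has 1 to 5 rows; each row is the pose to reach, as a shift and turn from the pose commanded when the call began, along the tool's axes at that moment; what a row does not reach only later rows make up. A row lasts 1/8 s, in which the tool goes at most 62.5 mm and 10.7 degrees, less where a joint would pass 70% of its speed; a pose out of reach is approached as far as the arm can. A call with a gripper value outside its range is refused whole. The fingers move at their own pace and stop on an object; FORCE is the grip in N (left out, the last holds). Time passes only in rows, so rows that repeat a pose let the fingers close. It gives the time, the measured TCP pose, the force and the opening at its end, in the units of the state.
- robot.observe(): the state, without advancing time (a new reading comes with each control period).
- robot.read_camera(name): name is "scene" or "top"; returns a dict with "color" (420x560x3 uint8, red, green, blue), "mtx" (3x3 intrinsics, pixels), "k1" (the pictures are not rectified: a ray, as slopes to the right and down, at radius r is drawn at 1 + k1 r^2 times it, then the intrinsics apply), "view" (4x4, takes a point from world to camera coordinates). Camera axes: x right, y down, z forward; pixel columns grow to the right and rows downward; lengths in m; the calibration is good to about 2 mm. A picture is of the moment at which its call begins. There is no depth.
- robot.hand_in(): hands the job in, once; it reports no verdict.
Trained networks look in a picture, given as the dict that the camera call returned (one of the last four; its "shot" number tells which), for a name from the list of things; names that differ only in an ending like _2 or _b are one class to them, and where a whole thing is asked for, a point or a joint stands for the part that bears it (a point fixed in the world has none). Each returns a list of dicts, best first, with "conf" (0 to 1); they miss things now and then, are a little off and sometimes report something else, mostly with a low value. They report only what shows in the picture. A call takes as long as a camera call.
- robot.look_for(target, picture): "xy" ([column, row] in pixels, amid what is visible of it).
The state is a dict: "time": time; "qpos": joint angles; "qvel": joint speeds; "joint_efforts": joint torques, N m; "tool_pos": TCP position; "tool_rot": TCP orientation; "contact_force": force on the tool from outside, world axes, zero at the start; "torque": the same for the moment, N m; "opening": finger opening in m.
Only numpy, scipy, OpenCV 4.12 (cv2) and the standard library are available. Lean on these libraries where they do the work, as an engineer would, in place of code of your own. Each camera call takes 0.05 s, during which the arm holds its last target. There are 200 camera calls.

## Task

The wiped-down door of the small instrument cabinet is drying in the rack. Lift it out, hang it on the cabinet standing open by lowering both of its knuckles over the two hinge pins at once until it sits fully home, then let go and swing it shut against its bumper. Work gently: feel for the pins with light pressure, never force or ram the door against the cabinet, and leave the other things on the bench alone.

Things in the scene. Friction and masses are not known exactly. Their poses are not given: they have to be found in the camera images.
- cabinet: grey open-fronted cabinet fixed to the bench, 160 deep (its x) x 220 wide (its y) x 190 mm high; origin at the centre of its underside. Its front looks along its own -x; its y runs along the front from the hinge end (-y) to the free end (+y). A soft bumper (1.5 N/mm, gives 6 mm) at y = 72 to 88 mm stands 13 mm out of the front; a shut door lies against it, parallel to the front
- mark_low (a point): the same for the lower bracket and its equal pin, 110 mm straight below (washer top 30 mm over the bench, pin tip at 46 mm; upper pin tip at 156 mm). Both pins always stand off their marks by the same amount, 3 to 14 mm along +y, with no error along x or z
- mark_up (a point): zero end of the slot of the cabinet's adjustable steel hinge strip, at the top of the soft black washer (5 N/mm, gives 2 mm) on the upper bracket, 140 mm over the bench, 18 mm before the front; axes as the cabinet's. A vertical brass pin, 8 mm thick, rises 16 mm from there (last 2.5 mm tapered). The strip is clamped fast; its pin stands 3 to 14 mm from this mark along +y: how far must be felt for or seen
- door_grip (a point): mid-thickness point on the door's blue top band, 17 mm below the top edge, 55 mm from the hinge axis: a good place to pinch the door from above across its 10 mm thickness. Axes as the door's
- knuckle_low (a point): centre of the lower mouth of the lower knuckle, on the hinge axis, 18 mm above the door's lower edge; axes as the door's. Knuckles are steel rings of 19 mm outer diameter with a hole of about 10.6 mm, 20 mm high, open through. Fully home, this mouth rests on the lower bracket's washer
- knuckle_up (a point): centre of the lower mouth of the upper knuckle, on the hinge axis, 110 mm above the other one; both must meet their pins together, so the door must hang upright within about 1 degree. Pressing on a pin can turn the pinched door a little in the fingers
- door_edge (a point): middle of the door's free edge, 174 mm from the hinge axis, 92.5 mm above its lower edge
- rack: dark steel drying rack fixed to the bench, 90 x 110 mm; origin at the centre of its underside; slot along its y, 13 mm wide, floor at 12 mm, walls up to 52 mm. The door stands on the slot floor
- trainer: black 90 x 90 x 30 mm training block with a pink pad; bystander, origin at its underside
- bowl: steel bowl, 100 mm across, 40 mm high; bystander, origin at its underside
- bottle: blue bottle, 56 mm across, 130 mm high; bystander, origin at its underside
- door: loose door, stiff white panel with blue top band: 10 mm thick (x), 160 wide (y = 14 to 174 mm), 185 high (z = 0 to 185), 0.24 to 0.39 kg; origin on the hinge axis at the lower edge's height. z up, y from hinge axis to free edge, -x is the outside (flat black pull). Shut, its axes are the cabinet's; it opens counter-clockwise seen from above. Starts upright in the rack

How it is judged:
By the outcome, as a careful person would: the job done as asked, in the order asked, and still so for the second after the job is handed in, with the robot touching nothing.
It also fails if it takes over 72 s, if anything falls off the work surface, if the arm or the gripper's body presses on something with over 40 N, if the wrist force passes 120 N, or if a joint passes its speed limit or range.

## Working session

There is one attempt and no reset: what is moved stays moved. The work goes in short steps, Python scripts to look and compute and a shell command to move; the robot and the scene stay as the last step left them, time stands still between calls to the robot, and variables do not carry over. Pictures are saved under pics/ and viewed, on a budget of 10 in all, crops included, one or two more only if the job needs it, and the job is handed in when it is done.

```bash
mkdir -p pics; ls
cat > h.py <<'E'
import numpy as np, cv2
from cell import robot
def ray(p,px):
    K=np.array(p['mtx']);V=np.array(p['view'])
    d=(np.array([px[0],px[1],1.])@np.linalg.inv(K).T)[:2]
    u=d.copy()
    for _ in range(20): u=d/(1+p['k1']*(u@u))
    R=V[:3,:3]; return -R.T@V[:3,3], R.T@np.array([u[0],u[1],1])
def atz(p,px,z):
    o,d=ray(p,px); return o+d*(z-o[2])/d[2]
def proj(p,X):
    V=np.array(p['view']);K=np.array(p['mtx'])
    c=V[:3,:3]@np.array(X)+V[:3,3];u=c[:2]/c[2];u=u*(1+p['k1']*(u@u));return (K@[u[0],u[1],1])[:2]
def tri(ps,pxs):
    A=np.zeros((3,3));b=np.zeros(3)
    for p,x in zip(ps,pxs):
        o,d=ray(p,x);d/=np.linalg.norm(d);M=np.eye(3)-np.outer(d,d);A+=M;b+=M@o
    return np.linalg.solve(A,b)
def save(p,n,crop=None,s=1):
    im=p['color'][:,:,::-1]
    if crop: x0,y0,x1,y1=crop; im=im[y0:y1,x0:x1]
    cv2.imwrite('pics/'+n,cv2.resize(im,None,fx=s,fy=s,interpolation=cv2.INTER_CUBIC))
E
python3 - <<'E'
from h import *
print(robot.pinch_z, robot.observe())
T=robot.read_camera('top');S=robot.read_camera('scene')
save(T,'t0.png');save(S,'s0.png')
for p,nm in((T,'top'),(S,'scene')):
    print(nm,ray(p,(280,210)),p['mtx'],p['k1'])
    for n in ['cabinet','mark_low','mark_up','door_grip','knuckle_low','knuckle_up','door_edge','rack','trainer','bowl','bottle','door']:
        print(n,[(np.round(d['xy'],1),round(d['conf'],2)) for d in robot.look_for(n,p)[:2]])
E
```

```text
pics
0.1592 {'time': 0.0, 'qpos': array([-1.29000120e+00,  3.42727657e-01,  1.52499979e+00, -1.88690204e-05,
        1.27539799e+00, -1.45971104e-01]), 'qvel': array([-0.00017084,  0.00019133,  0.00064944, -0.00199842, -0.00038614,
        0.00019073]), 'joint_efforts': array([ 9.18562073e-04, -4.31243956e+01, -2.44219315e+01,  7.18284328e-02,
        5.60222450e-02, -1.29177570e-04]), 'tool_pos': array([ 0.21730827, -0.47777185,  0.40404821]), 'tool_rot': array([3.00739257, 1.56926343, 1.86336798]), 'contact_force': array([-1.03783075,  0.14252468, -0.12532802]), 'torque': array([-0.02716348, -0.04948208,  0.03093228]), 'opening': 0.09192096238277433}
top (array([0.32869698, 0.11987261, 1.21689431]), array([ 0.22869574,  0.03468657, -0.97295265])) [[430.33803703   0.         285.12327198]
 [  0.         430.33803703 210.07157643]
 [  0.           0.           1.        ]] -0.029662242389501693
cabinet [(array([408. , 239.5]), 0.63)]
mark_low [(array([405.4, 236.9]), 0.72)]
mark_up [(array([410.6, 239. ]), 0.68)]
door_grip [(array([235.7, 231.9]), 0.58), (array([240.2, 243.7]), 0.38)
[... 378 characters left out ...]
79077504, 0.77493084]), array([-0.49233191, -0.61443207, -0.61660201])) [[442.68365766   0.         282.32186106]
 [  0.         442.68365766 205.84713888]
 [  0.           0.           1.        ]] 0.026205659631040254
cabinet [(array([221.6, 162.1]), 0.76)]
mark_low [(array([219.9, 161.8]), 0.61)]
mark_up [(array([219. , 162.9]), 0.62)]
door_grip [(array([339., 227.]), 0.96)]
knuckle_low [(array([342.7, 230.1]), 0.9)]
knuckle_up [(array([238.2, 259.7]), 0.69), (array([342.4, 230. ]), 0.61)]
door_edge [(array([341.3, 227.5]), 0.79)]
rack [(array([326.1, 260. ]), 0.94)]
trainer [(array([234.7, 259.3]), 0.55)]
bowl [(array([312.5, 300.8]), 0.95)]
bottle []
door [(array([339.2, 226.8]), 0.79)]
```

Run:
```python
import cv2
for n,c in(('t0',(130,130,470,330)),('s0',(130,60,430,340))):
    im=cv2.imread(f'pics/{n}.png')[c[1]:c[3],c[0]:c[2]]
    im=cv2.resize(im,None,fx=2.1 if n=='s0' else 2.35,fy=2.1 if n=='s0' else 2.35,interpolation=cv2.INTER_CUBIC); cv2.imwrite(f'pics/{n}c.png',im)
```

```text
(no output)
```

View pics/t0c.png

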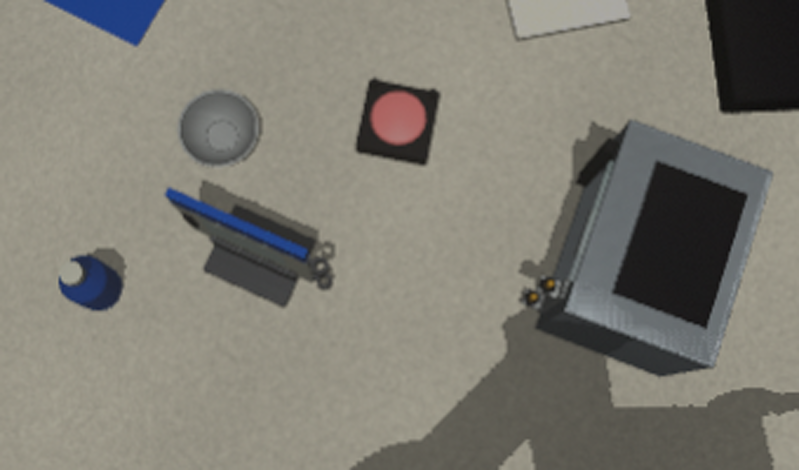

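View pics/s0c.png

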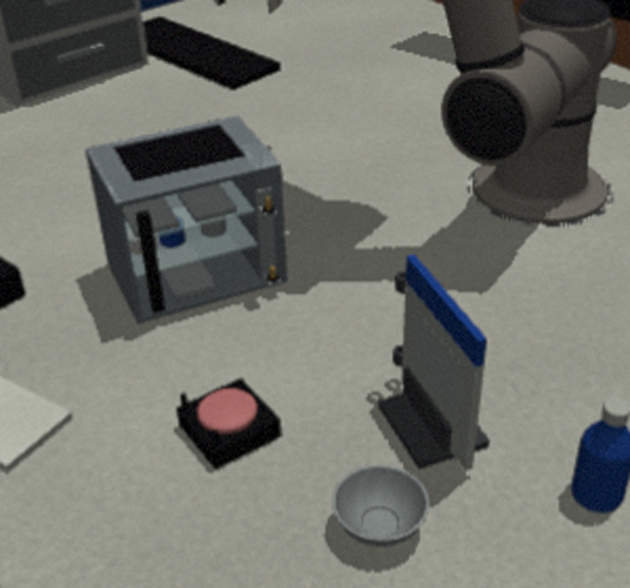

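The top view shows the door's blue band from about (201,212) to (261,238) full px, the knuckles by (267,244), the cabinet top corners near (399,182), (458,203), (433,286) and (372,263), and brass pins near (364,251) and (356,256). The scene view shows the pins at about (258,157) and (259,190).

Run:
```python
from h import *
T=robot.read_camera('top');S=robot.read_camera('scene')
for p,c in((T,[(398.9,181.9),(458.1,203.2),(433,286.2),(371.7,262.8)]),):
    P=[atz(p,x,.19) for x in c];print(np.round(P,4))
    print([np.linalg.norm(P[i]-P[(i+1)%4]).round(4) for i in range(4)])
def comp(p,m,box):
    x0,y0,x1,y1=box;mm=np.zeros(m.shape,np.uint8);mm[y0:y1,x0:x1]=m[y0:y1,x0:x1]
    n,l,st,ce=cv2.connectedComponentsWithStats(mm)
    return [(st[i],ce[i].round(1)) for i in range(1,n) if st[i][4]>2],l
for p,b in((T,(345,235,375,270)),(S,(245,140,275,205))):
    h=cv2.cvtColor(p['color'],cv2.COLOR_RGB2HSV);m=((h[...,0]<30)&(h[...,0]>10)&(h[...,1]>110)&(h[...,2]>60)).astype(np.uint8)
    print(comp(p,m,b)[0])
for p,b in((T,(190,200,280,250)),(S,(310,170,370,240))):
    h=cv2.cvtColor(p['color'],cv2.COLOR_RGB2HSV);m=((abs(h[...,0].astype(int)-110)<15)&(h[...,1]>150)&(h[...,2]>60)).astype(np.uint8)
    c,l=comp(p,m,b);print(c)
    k=max(c,key=lambda q:q[0][4]);ys,xs=np.nonzero(l==1+[id(q) for q in c].index(id(k))) if len(c)==1 else np.nonzero(m&(l>0))
    r=cv2.minAreaRect(np.c_[xs,ys].astype(np.float32));print(r,cv2.boxPoints(r).round(1).tolist())
    if p is T:
        for q in cv2.boxPoints(r): print(atz(p,q,.197).round(4))
im=[T['color'][225:275,335:385],T['color'][205:255,250:300],S['color'][140:205,230:295],S['color'][165:245,305:385]]
cv2.imwrite('pics/m1.png',np.vstack([np.hstack([cv2.resize(a[:,:,::-1],(390,290),interpolation=cv2.INTER_CUBIC) for a in im[i:i+2]]) for i in(0,2)]))
```

```text
[[ 0.6723 -0.1313  0.19  ]
 [ 0.6326 -0.2801  0.19  ]
 [ 0.4231 -0.2228  0.19  ]
 [ 0.4637 -0.0749  0.19  ]]
[np.float64(0.154), np.float64(0.2172), np.float64(0.1534), np.float64(0.2161)]
[(array([362, 249,   4,   4,  12], dtype=int32), array([363.8, 250.4])), (array([355, 255,   4,   3,   9], dtype=int32), array([356.7, 255.9]))]
[(array([257, 154,   2,   6,  10], dtype=int32), array([257.4, 156.5])), (array([259, 187,   2,   5,  10], dtype=int32), array([259.5, 189. ]))]
[(array([201, 211,  60,  29, 276], dtype=int32), array([231.2, 225.2]))]
((230.21133422851562, 224.6494903564453), (64.4744873046875, 4.467523097991943), 23.962486267089844) [[199.8000030517578, 213.60000610351562], [201.6999969482422, 209.5], [260.6000061035156, 235.6999969482422], [258.79998779296875, 239.8000030517578]]
[0.5394 0.3493 0.197 ]
[0.55   0.3464 0.197 ]
[0.5005 0.196  0.197 ]
[0.4902 0.1991 0.197 ]
[(array([324, 182,  37,  42, 211], dtype=int32), array([341.9, 202.1]))]
((342.0224609375, 202.05589294433594), (53.907203674316406, 4.0763750076293945), 49.63546371459961) [[323.0, 182.8000030517578], [326.1000061035156, 180.1999969482422], [361.0, 221.3000030517578], [357.8999938964844, 223.89999389648438]]
```

View pics/m1.png

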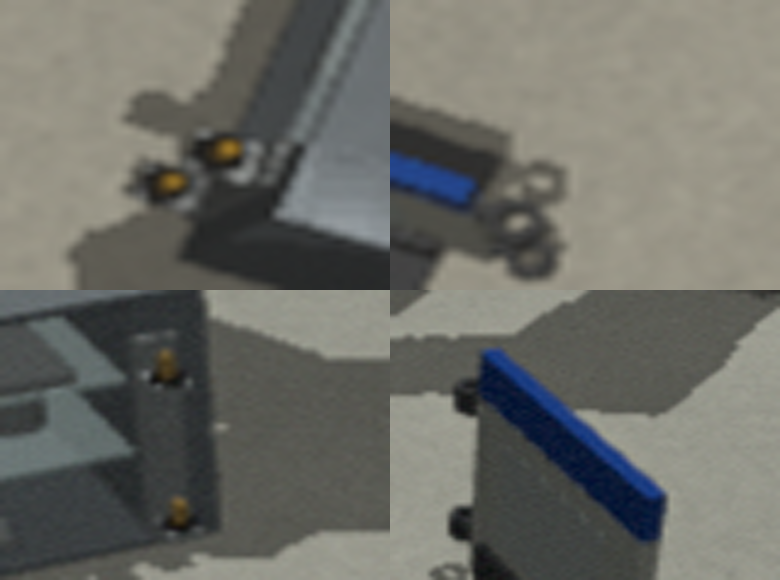

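The montage shows the upper pin tip at about (363.8,250.4) top and (257.4,154.5) scene, and the upper knuckle ring at about (266.7,242.6) with the lower at (268.1,249) in the top view. The stray ring at (270,236) is its shadow or reflection.

```bash
cat >> h.py <<'E'
from scipy.spatial.transform import Rotation as Ro
def tool():
    s=robot.observe();R=Ro.from_euler('xyz',s['tool_rot']).as_matrix();return np.array(s['tool_pos']),R,s
def todo(grip,yaw=None):
    "cm shift of the grasp point to world point grip; spin so tool z lies along world yaw (deg)"
    t,R,s=tool();g=t+R[:,0]*robot.pinch_z
    sp=None
    if yaw is not None:
        z=R[:,2];a=np.degrees(np.arctan2(z[1],z[0]));sp=-((yaw-a+90)%180-90)  # tool x is down
    print('grip now',g.round(4),'shift cm',(R.T@(np.array(grip)-g)*100).round(2),'spin',sp,'t',round(s['time'],2))
E
python3 - <<'E'
from h import *
T=robot.read_camera('top');S=robot.read_camera('scene')
print('pin up top@.155',atz(T,(364,250.5),.155),'tri',tri([T,S],[(364,250.5),(257.6,155.5)]))
print('pin lo top@.044',atz(T,(356.7,255.9),.044),'tri',tri([T,S],[(356.7,255.9),(259.6,188.5)]))
print('kn up',atz(T,(266.7,242.6),.160),'kn lo',atz(T,(268.1,249),.05))
c=np.deg2rad(-105);x=np.array([np.cos(c),np.sin(c)]);y=np.array([-x[1],x[0]])
P=np.array([[ 0.6723,-0.1313],[0.6326,-0.2801],[0.4231,-0.2228],[0.4637,-0.0749]]).mean(0)
print('cab',P,'in cab axes rel front/hinge-end:',[( (q-P)@x+.08,(q-P)@y+.11) for q in (atz(T,(364,250.5),.155)[:2],atz(T,(356.7,255.9),.044)[:2])])
t,R,s=tool();print(R.round(4))
dy=np.array([.314,.949]);print('axis from band',np.array([.495,.1975])-.014*dy)
todo([.508,.237,.26],-18.3);todo([.508,.237,.18])
E
```

```text
pin up top@.155 [ 0.49690842 -0.06071514  0.155     ] tri [ 0.49769419 -0.0616081   0.14734279]
pin lo top@.044 [ 0.49761192 -0.06059871  0.044     ] tri [ 0.4982444  -0.0613079   0.03715898]
kn up [0.49109381 0.18161449 0.16      ] kn lo [0.49085883 0.18226072 0.05      ]
cab [ 0.547925 -0.177275] in cab axes rel front/hinge-end: [(np.float64(-0.01938411418558028), np.float64(0.03055385543270911)), (np.float64(-0.019678661281702217), np.float64(0.03120324836550266))]
[[ 0.000e+00  9.103e-01  4.139e-01]
 [-1.000e-04  4.139e-01 -9.103e-01]
 [-1.000e+00 -0.000e+00  1.000e-04]]
axis from band [0.490604 0.184214]
grip now [ 0.2173 -0.4779  0.2455] shift cm [ -1.45  56.05 -53.05] spin -47.248760573048514 t 1.5
grip now [ 0.2173 -0.4779  0.2455] shift cm [  6.55  56.05 -53.05] spin None t 1.5
```

```bash
python3 -m jog '[{"x":-5,"y":2,"z":-2},{"x":-10,"y":5,"z":-4.5},{"x":-10,"y":9.3,"z":-8.5},{"x":-10,"y":13.6,"z":-12.6},{"x":-10,"y":18,"z":-17}]'
python3 -m jog '[{"y":4.2,"z":-4},{"y":8.4,"z":-8},{"y":12.6,"z":-12},{"y":16.8,"z":-16},{"y":21,"z":-20}]'
python3 - <<'E'
from h import *
todo([.508,.237,.26],-18.3);print(tool()[2]['qpos'])
E
```

```text
grip now [ 0.2173 -0.4779  0.2455] shift cm [ -1.45  56.05 -53.05] spin -47.248760573048514 t 1.5
[-1.29001303e+00  3.42047341e-01  1.52407970e+00 -6.35166376e-06
  1.27538878e+00 -1.45969489e-01]$[0]: bad value
$[0]: bad value
```

```bash
python3 -m jog '[{"fingers":0,"x":-5,"y":2,"z":-2,"spin":0},{"fingers":0,"x":-10,"y":5,"z":-4.5,"spin":0},{"fingers":0,"x":-10,"y":9.3,"z":-8.5,"spin":0},{"fingers":0,"x":-10,"y":13.6,"z":-12.6,"spin":0},{"fingers":0,"x":-10,"y":18,"z":-17,"spin":0}]'
python3 - <<'E'
from h import *
todo([.508,.237,.26],-18.3);print(tool()[2]['qpos'])
E
```

```text
time: 2.12
tool_pos: [0.3111, -0.2469, 0.5049]
tool_rot: [0.559, 1.57, -0.586]
contact_force: [1.4, 0.3, -0.1]
opening: 0.0917
grip now [ 0.3112 -0.247   0.3457] shift cm [  8.56  37.91 -35.95] spin -47.29637133568508 t 2.12
[-8.64573269e-01  3.25177202e-02  1.63745641e+00  2.65648471e-04
  1.47069576e+00  2.80272756e-01]
```

```bash
python3 -m jog '[{"fingers":0,"x":0,"y":4.2,"z":-4,"spin":0},{"fingers":0,"x":0,"y":8.4,"z":-8,"spin":0},{"fingers":0,"x":0,"y":12.6,"z":-12,"spin":0},{"fingers":0,"x":0,"y":16.8,"z":-16,"spin":0},{"fingers":0,"x":0,"y":21,"z":-20,"spin":0}]'
python3 -m jog '[{"fingers":0,"x":0,"y":4.2,"z":-4,"spin":-9.5},{"fingers":0,"x":0,"y":8.4,"z":-8,"spin":-19},{"fingers":0,"x":0,"y":12.6,"z":-12,"spin":-28.5},{"fingers":0,"x":0,"y":16.9,"z":-15.95,"spin":-38},{"fingers":0,"x":0,"y":16.9,"z":-15.95,"spin":-47.3}]'
python3 - <<'E'
from h import *
todo([.508,.237,.18],-18.3);print(tool()[2]['qpos'])
E
```

```text
time: 2.75
tool_pos: [0.4194, 0.0223, 0.505]
tool_rot: [0.775, 1.57, -0.369]
contact_force: [0.4, 0.1, 0.6]
opening: 0.0917
time: 3.38
tool_pos: [0.5078, 0.2389, 0.5031]
tool_rot: [-2.935, 1.569, 3.039]
contact_force: [-0.9, -0.8, -0.3]
opening: 0.0918
grip now [0.5075 0.2389 0.3439] shift cm [16.39 -0.16  0.13] spin 0.6090988118752421 t 3.38
[3.03041997e-01 3.58280373e-01 1.23161464e+00 6.76375554e-04
 1.55327335e+00 6.11793791e-01]
```

```bash
python3 -m jog '[{"fingers":0,"x":4,"y":-0.37,"z":0.2,"spin":0.5},{"fingers":0,"x":8,"y":-0.37,"z":0.2,"spin":0.5},{"fingers":0,"x":12,"y":-0.37,"z":0.2,"spin":0.5},{"fingers":0,"x":14.5,"y":-0.37,"z":0.2,"spin":0.5},{"fingers":0,"x":16.4,"y":-0.37,"z":0.2,"spin":0.5}]'
python3 - <<'E'
from h import *
todo([.5083,.2348,.18],-18.3)
T=robot.read_camera('top');S=robot.read_camera('scene')
im=[T['color'][195:265,190:290],S['color'][150:250,290:400]]
cv2.imwrite('pics/g1.png',np.hstack([cv2.resize(a[:,:,::-1],(400,340),interpolation=cv2.INTER_CUBIC) for a in im]))
E
```

```text
time: 4.0
tool_pos: [0.5076, 0.2313, 0.3393]
tool_rot: [-2.459, 1.569, -2.786]
contact_force: [0.4, 0.1, 0.4]
opening: 0.0921
grip now [0.5074 0.2312 0.1801] shift cm [ 0.01  0.37 -0.03] spin -0.4466585831000458 t 4.0
```

View pics/g1.png

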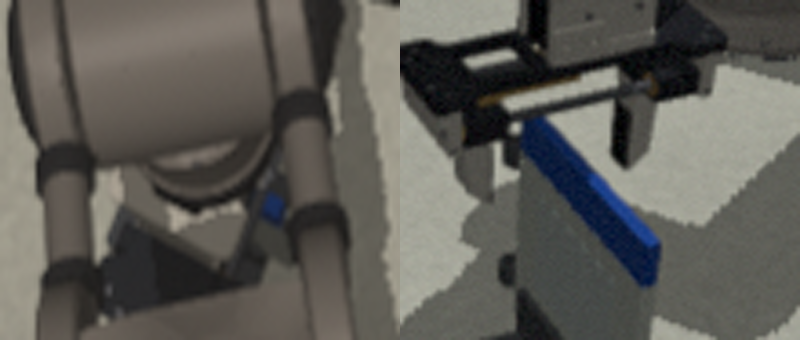

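The scene view shows the fingers straddling the blue band near its hinge end, with clearance on both sides.

```bash
python3 -m jog '[{"fingers":0,"x":0,"y":0.37,"z":0,"spin":-0.4},{"fingers":0.5,"x":0,"y":0.37,"z":0,"spin":-0.4},{"fingers":1,"x":0,"y":0.37,"z":0,"spin":-0.4},{"fingers":1,"x":0,"y":0.37,"z":0,"spin":-0.4},{"fingers":1,"x":0,"y":0.37,"z":0,"spin":-0.4}]' 15
python3 -m jog '[{"fingers":1,"x":0,"y":0,"z":0,"spin":0},{"fingers":1,"x":0,"y":0,"z":0,"spin":0},{"fingers":1,"x":0,"y":0,"z":0,"spin":0},{"fingers":1,"x":0,"y":0,"z":0,"spin":0}]' 60
python3 -c "
from h import *
todo([.5083,.2348,.18],-18.3)"
```

```text
time: 4.72
tool_pos: [0.5089, 0.2348, 0.3409]
tool_rot: [0.198, 1.57, -0.122]
contact_force: [-0.2, 0.4, 0.0]
opening: 0.0562
time: 5.22
tool_pos: [0.509, 0.2349, 0.3407]
tool_rot: [-1.029, 1.571, -1.349]
contact_force: [1.0, 0.2, 0.5]
opening: 0.0165
grip now [0.509  0.2348 0.1815] shift cm [ 0.15 -0.02 -0.06] spin -0.04474364886742421 t 5.22
```

```bash
python3 -m jog '[{"fingers":1,"x":0,"y":0,"z":0,"spin":0},{"fingers":1,"x":0,"y":0,"z":0,"spin":0},{"fingers":1,"x":0,"y":0,"z":0,"spin":0},{"fingers":1,"x":0,"y":0,"z":0,"spin":0}]' 60
python3 -m jog '[{"fingers":1,"x":-1,"y":0,"z":0,"spin":0},{"fingers":1,"x":-2,"y":0,"z":0,"spin":0},{"fingers":1,"x":-3,"y":0,"z":0,"spin":0},{"fingers":1,"x":-4.5,"y":0,"z":0,"spin":0},{"fingers":1,"x":-6,"y":0,"z":0,"spin":0}]' 60
python3 -m jog '[{"fingers":1,"x":-1,"y":0,"z":0,"spin":0},{"fingers":1,"x":-1,"y":0,"z":0,"spin":0}]' 60
python3 - <<'E'
from h import *
d=np.array([.497,-.0607])-[.491,.182]
t,R,s=tool();g=t+R[:,0]*robot.pinch_z
print(s['contact_force'],s['torque'],s['opening'])
todo([.5089+d[0],.2349+d[1],g[2]])
S=robot.read_camera('scene');T=robot.read_camera('top');save(S,'l1.png',(280,60,430,280),2.7)
E
```

```text
time: 5.72
tool_pos: [0.5089, 0.2349, 0.3407]
tool_rot: [-2.529, 1.571, -2.849]
contact_force: [-0.7, 0.1, -0.2]
opening: 0.0096
time: 6.35
tool_pos: [0.5089, 0.2349, 0.402]
tool_rot: [0.459, 1.57, 0.139]
contact_force: [-0.9, -0.7, -3.4]
opening: 0.01
time: 6.6
tool_pos: [0.509, 0.2349, 0.4117]
tool_rot: [0.573, 1.569, 0.253]
contact_force: [0.1, 0.7, -4.6]
opening: 0.0096
[ 0.14513506  0.67349738 -4.56383141] [-0.12019715  0.00451686 -0.00157747] 0.009611097269820672
grip now [0.5093 0.235  0.2525] shift cm [-1.000e-02 -2.287e+01  8.170e+00] spin None t 6.6
```

View pics/l1.png

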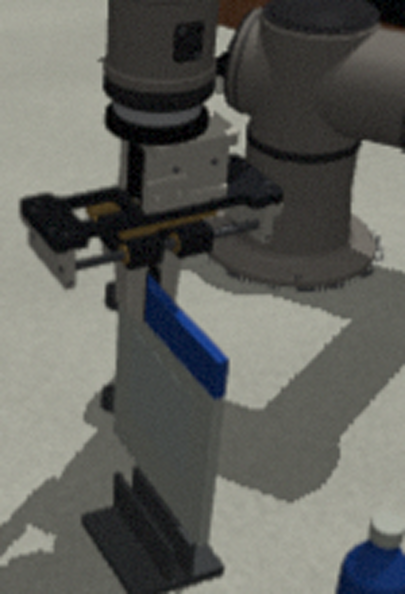

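The door hangs from the grip clear of the rack, looking upright, with 9.6 mm opening. I'll carry it to a standoff in front of the pins.

```bash
python3 -m jog '[{"fingers":1,"x":0,"y":-2,"z":1,"spin":0},{"fingers":1,"x":0,"y":-5,"z":2.3,"spin":0},{"fingers":1,"x":0,"y":-8,"z":3.6,"spin":0},{"fingers":1,"x":0,"y":-11,"z":5,"spin":0},{"fingers":1,"x":0,"y":-13.5,"z":6.2,"spin":0}]' 60
python3 -m jog '[{"fingers":1,"x":0,"y":-2,"z":1,"spin":0},{"fingers":1,"x":0,"y":-4,"z":2,"spin":0},{"fingers":1,"x":1,"y":-5.4,"z":2,"spin":0},{"fingers":1,"x":2.5,"y":-5.4,"z":2,"spin":0},{"fingers":1,"x":3.5,"y":-5.4,"z":2,"spin":0}]' 60
python3 -m jog '[{"fingers":1,"x":0,"y":0,"z":0,"spin":0},{"fingers":1,"x":0,"y":0,"z":0,"spin":0}]' 60
python3 - <<'E'
from h import *
t,R,s=tool();print(s['contact_force'],s['torque'])
todo([.5149,-.0078,.2165],-18.3)
S=robot.read_camera('scene');T=robot.read_camera('top')
im=[T['color'][200:290,310:420],S['color'][80:240,200:360]]
cv2.imwrite('pics/a1.png',np.hstack([cv2.resize(a[:,:,::-1],(400,400),interpolation=cv2.INTER_CUBIC) for a in im]))
E
```

```text
time: 7.32
tool_pos: [0.5253, 0.086, 0.41]
tool_rot: [-2.635, 1.569, -2.956]
contact_force: [0.1, 0.4, -3.5]
opening: 0.0097
time: 7.95
tool_pos: [0.5268, 0.0303, 0.374]
tool_rot: [-3.058, 1.569, 2.905]
contact_force: [-0.4, 0.9, -3.2]
opening: 0.0095
time: 8.2
tool_pos: [0.5274, 0.0302, 0.3759]
tool_rot: [0.255, 1.57, -0.065]
contact_force: [0.0, 0.2, -2.5]
opening: 0.0096
[ 0.0414888   0.21895523 -2.47661582] [-0.08814586 -0.07450967 -0.01370127]
grip now [0.5275 0.0302 0.2167] shift cm [ 0.02 -4.   -0.01] spin -0.0019860643809721523 t 8.2
```

View pics/a1.png

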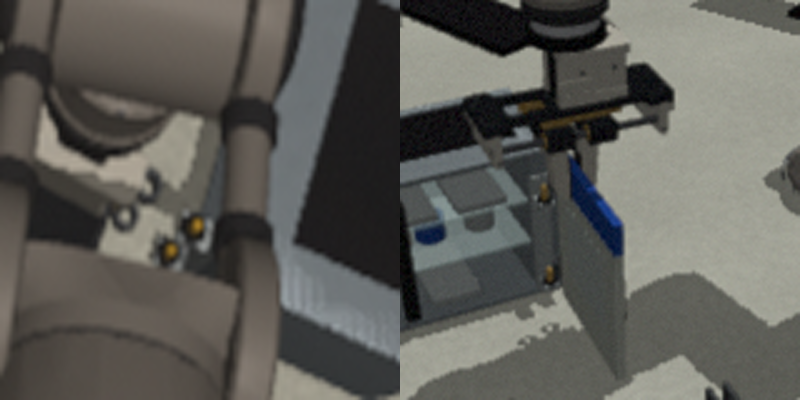

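Run:
```python
from h import *
a=[robot.read_camera('top') for _ in range(4)]
m=np.mean([p['color'] for p in a],0).astype(np.uint8)[228:268,330:380,::-1]
cv2.imwrite('pics/a2.png',cv2.resize(m,None,fx=15,fy=15,interpolation=cv2.INTER_CUBIC))
p=a[-1]
for n,px,z in(('ku',(350.7,242.1),.195),('kl',(343.5,248.9),.085),('pu',(363.7,250.7),.156),('pl',(356.5,256),.046)): print(n,atz(p,px,z))
```

```text
ku [ 0.50757815 -0.02084492  0.195     ]
kl [ 0.50671714 -0.01823464  0.085     ]
pu [ 0.49617543 -0.05983354  0.156     ]
pl [ 0.49699475 -0.05976458  0.046     ]
```

View pics/a2.png

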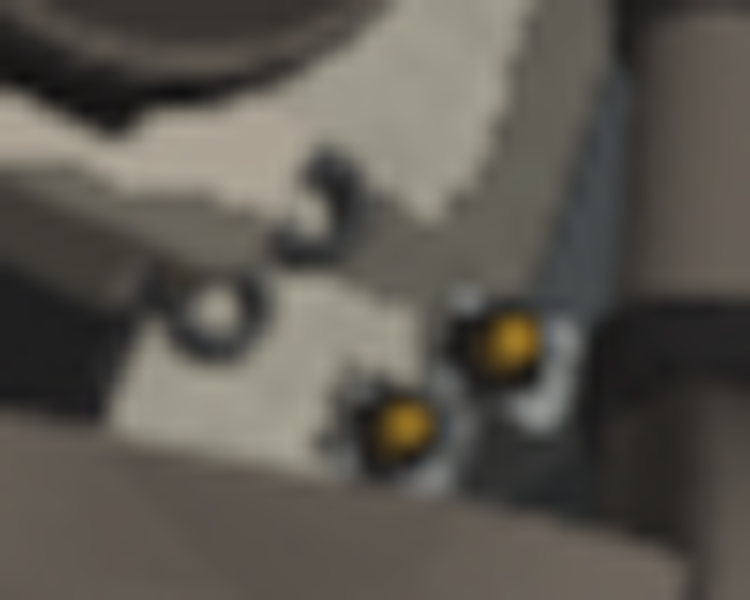

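Run:
```python
from h import *
p=robot.read_camera('top')
W={n:atz(p,px,z) for n,px,z in(('ku',(351,241.5),.195),('kl',(344,248.5),.085),('pu',(363.7,250.1),.1555),('pl',(356.6,255.8),.0455))}
t,R,s=tool()
for n in W: print(n,W[n])
for a in 'ul': print('knuckle->pin tool cm',a,(R.T@(W['p'+a]-W['k'+a])*100).round(2))
print(todo([.5149,-.0078,.2165]))
```

```text
ku [ 0.50910483 -0.02146337  0.195     ]
kl [ 0.50791703 -0.01947718  0.085     ]
pu [ 0.49775154 -0.05982594  0.1555    ]
pl [ 0.49764176 -0.0600777   0.0455    ]
knuckle->pin tool cm u [ 3.95 -4.    0.13]
knuckle->pin tool cm l [ 3.95 -4.18  0.3 ]
grip now [0.5274 0.0297 0.2167] shift cm [ 0.02 -3.95 -0.  ] spin None t 8.55
None
```

```bash
python3 -m jog '[{"fingers":1,"x":0,"y":-1,"z":0.03,"spin":0},{"fingers":1,"x":0,"y":-2.2,"z":0.06,"spin":0},{"fingers":1,"x":0,"y":-3.3,"z":0.1,"spin":0},{"fingers":1,"x":0,"y":-4.05,"z":0.15,"spin":0},{"fingers":1,"x":0.4,"y":-4.05,"z":0.15,"spin":0}]' 60
python3 -m jog '[{"fingers":1,"x":0.3,"y":0,"z":0,"spin":0},{"fingers":1,"x":0.6,"y":0,"z":0,"spin":0},{"fingers":1,"x":0.8,"y":0,"z":0,"spin":0},{"fingers":1,"x":1,"y":0,"z":0,"spin":0},{"fingers":1,"x":1,"y":0,"z":0,"spin":0}]' 60
python3 - <<'E'
from h import *
t,R,s=tool();print(s['contact_force'],s['torque']);todo([.5140,-.0088,.2025],-18.3)
a=[robot.read_camera('top') for _ in range(3)]
m=np.mean([p['color'] for p in a],0).astype(np.uint8)[228:268,335:385,::-1]
S=robot.read_camera('scene')['color'][120:220,230:300,::-1]
cv2.imwrite('pics/a3.png',np.hstack([cv2.resize(m,(480,384),interpolation=cv2.INTER_CUBIC),cv2.resize(S,(269,384),interpolation=cv2.INTER_CUBIC)]))
E
```

```text
time: 9.18
tool_pos: [0.5159, -0.01, 0.3719]
tool_rot: [0.101, 1.57, -0.22]
contact_force: [-0.4, -0.0, -3.0]
opening: 0.0097
time: 9.8
tool_pos: [0.516, -0.0092, 0.3615]
tool_rot: [-2.59, 1.571, -2.91]
contact_force: [0.2, -0.9, -3.5]
opening: 0.01
[ 0.21553112 -0.87285429 -3.53442412] [-0.19093657 -0.01075364  0.00034188]
grip now [ 0.5159 -0.0092  0.2023] shift cm [-0.02 -0.02 -0.19] spin -0.03807957094304015 t 9.8
```

View pics/a3.png

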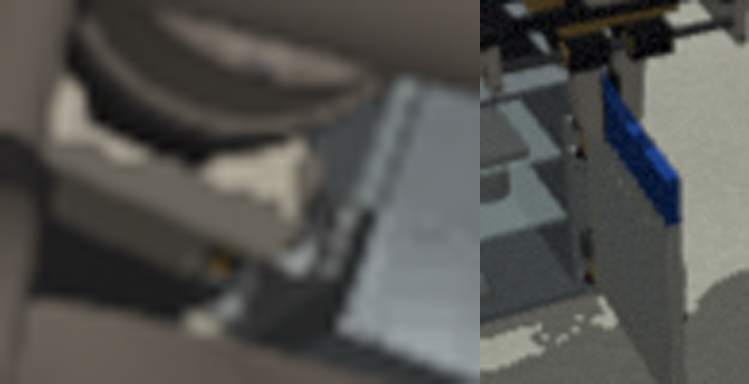

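Seen from above, the knuckles are now hidden by the arm. The scene view shows the door beside the pins. I'll feel downwards.

```bash
python3 -m jog '[{"fingers":1,"x":0.2,"y":0,"z":0,"spin":0},{"fingers":1,"x":0.4,"y":0,"z":0,"spin":0},{"fingers":1,"x":0.4,"y":0,"z":0,"spin":0}]' 60
python3 -m jog '[{"fingers":1,"x":0.1,"y":0,"z":0,"spin":0},{"fingers":1,"x":0.2,"y":0,"z":0,"spin":0},{"fingers":1,"x":0.2,"y":0,"z":0,"spin":0}]' 60
python3 -c "
from h import *
t,R,s=tool();print(s['contact_force'],s['torque']);todo([.5160,-.0092,.2025],-18.3)"
```

```text
time: 10.38
tool_pos: [0.5159, -0.0093, 0.3575]
tool_rot: [-2.829, 1.57, 3.134]
contact_force: [-0.1, 0.4, -3.6]
opening: 0.0096
time: 10.75
tool_pos: [0.5159, -0.0093, 0.3556]
tool_rot: [-2.521, 1.571, -2.841]
contact_force: [-0.0, -0.0, -2.7]
opening: 0.0094
[-0.04770132 -0.00517217 -2.71076601] [-0.12965321 -0.0235115   0.05589496]
grip now [ 0.5159 -0.0093  0.1964] shift cm [-0.61  0.01  0.01] spin -0.045464212610454524 t 10.75
```

```bash
for i in 1; do python3 -m jog '[{"fingers":1,"x":0.1,"y":0,"z":0,"spin":0},{"fingers":1,"x":0.2,"y":0,"z":0,"spin":0},{"fingers":1,"x":0.2,"y":0,"z":0,"spin":0}]' 60; done; python3 -c "
from h import *
t,R,s=tool();print(s['contact_force'],s['torque'])"
```

```text
time: 11.12
tool_pos: [0.5159, -0.0092, 0.3536]
tool_rot: [-2.464, 1.571, -2.784]
contact_force: [-0.7, -0.2, -3.0]
opening: 0.0093
[-0.72517897 -0.15349479 -3.00990364] [-9.52887587e-02  5.65894565e-06 -1.41947747e-02]
```

```bash
python3 -m jog '[{"fingers":1,"x":0.1,"y":0,"z":0,"spin":0},{"fingers":1,"x":0.2,"y":0,"z":0,"spin":0},{"fingers":1,"x":0.2,"y":0,"z":0,"spin":0}]' 60;  python3 -c "
from h import *
t,R,s=tool();print(s['contact_force'],s['torque'])"
```

```text
time: 11.5
tool_pos: [0.5159, -0.0093, 0.3516]
tool_rot: [-2.348, 1.571, -2.669]
contact_force: [1.0, 0.5, -3.5]
opening: 0.0098
[ 0.95012621  0.46142703 -3.51499549] [-0.10809777 -0.02173423  0.0166427 ]
```

```bash
python3 -m jog '[{"fingers":1,"x":0.1,"y":0,"z":0,"spin":0},{"fingers":1,"x":0.2,"y":0,"z":0,"spin":0},{"fingers":1,"x":0.3,"y":0,"z":0,"spin":0},{"fingers":1,"x":0.3,"y":0,"z":0,"spin":0}]' 60; 
python3 -m jog '[{"fingers":1,"x":0,"y":0.1,"z":0,"spin":0},{"fingers":1,"x":0,"y":0.2,"z":0,"spin":0},{"fingers":1,"x":0,"y":0.2,"z":0,"spin":0}]' 60; 
python3 -m jog '[{"fingers":1,"x":0,"y":-0.2,"z":0,"spin":0},{"fingers":1,"x":0,"y":-0.4,"z":0,"spin":0},{"fingers":1,"x":0,"y":-0.4,"z":0,"spin":0}]' 60;python3 -m jog '[{"fingers":1,"x":0,"y":0.2,"z":0,"spin":0},{"fingers":1,"x":0,"y":0.2,"z":0,"spin":0}]' 60
```

```text
time: 12.0
tool_pos: [0.516, -0.0093, 0.3486]
tool_rot: [-2.395, 1.571, -2.715]
contact_force: [1.7, -0.1, -2.5]
opening: 0.0096
time: 12.38
tool_pos: [0.5164, -0.0081, 0.3485]
tool_rot: [-1.766, 1.568, -2.086]
contact_force: [-2.0, -5.3, -4.5]
opening: 0.0095
time: 12.75
tool_pos: [0.5153, -0.0111, 0.3488]
tool_rot: [0.833, 1.57, 0.513]
contact_force: [-0.9, 0.3, -3.6]
opening: 0.0096
time: 13.0
tool_pos: [0.516, -0.009, 0.3487]
tool_rot: [0.016, 1.571, -0.304]
contact_force: [0.8, -0.5, -2.7]
opening: 0.01
```

The door is captured: +y met 5 N after about 1.3 mm. I'll centre it slightly and lower on.

```bash
python3 -m jog '[{"fingers":1,"x":0.1,"y":-0.05,"z":0,"spin":0},{"fingers":1,"x":0.2,"y":-0.05,"z":0,"spin":0},{"fingers":1,"x":0.3,"y":-0.05,"z":0,"spin":0},{"fingers":1,"x":0.4,"y":-0.05,"z":0,"spin":0},{"fingers":1,"x":0.4,"y":-0.05,"z":0,"spin":0}]' 60; 
python3 -m jog '[{"fingers":1,"x":0.1,"y":0,"z":0,"spin":0},{"fingers":1,"x":0.2,"y":0,"z":0,"spin":0},{"fingers":1,"x":0.3,"y":0,"z":0,"spin":0},{"fingers":1,"x":0.3,"y":0,"z":0,"spin":0}]' 60
```

```text
time: 13.62
tool_pos: [0.5158, -0.0097, 0.3446]
tool_rot: [-2.725, 1.571, -3.045]
contact_force: [0.2, 0.4, -3.3]
opening: 0.0095
time: 14.12
tool_pos: [0.5158, -0.0097, 0.3416]
tool_rot: [-2.577, 1.571, -2.897]
contact_force: [-1.0, -0.1, -3.6]
opening: 0.0096
```

```bash
python3 -m jog '[{"fingers":1,"x":0.05,"y":0,"z":0,"spin":0},{"fingers":1,"x":0.1,"y":0,"z":0,"spin":0},{"fingers":1,"x":0.1,"y":0,"z":0,"spin":0}]' 60
```

```text
time: 14.5
tool_pos: [0.5158, -0.0097, 0.3407]
tool_rot: [-1.934, 1.571, -2.254]
contact_force: [-0.4, 1.0, -3.5]
opening: 0.0096
```

```bash
python3 -m jog '[{"fingers":1,"x":0.05,"y":0,"z":0,"spin":0},{"fingers":1,"x":0.1,"y":0,"z":0,"spin":0},{"fingers":1,"x":0.1,"y":0,"z":0,"spin":0}]' 60;python3 -m jog '[{"fingers":1,"x":0.05,"y":0,"z":0,"spin":0},{"fingers":1,"x":0.05,"y":0,"z":0,"spin":0},{"fingers":1,"x":0.05,"y":0,"z":0,"spin":0}]' 60
```

```text
time: 14.88
tool_pos: [0.5158, -0.0097, 0.3401]
tool_rot: [0.07, 1.57, -0.25]
contact_force: [-0.6, 0.8, 1.1]
opening: 0.0096
time: 15.25
tool_pos: [0.5159, -0.0097, 0.3396]
tool_rot: [0.15, 1.57, -0.17]
contact_force: [-2.3, 0.3, 6.5]
opening: 0.0096
```

Seated: the vertical force changed sign at the expected home height. Now I'll ease off, release and rise.

```bash
python3 -m jog '[{"fingers":1,"x":-0.05,"y":0,"z":0,"spin":0},{"fingers":0.75,"x":-0.05,"y":0,"z":0,"spin":0},{"fingers":0.5,"x":-0.05,"y":0,"z":0,"spin":0},{"fingers":0.5,"x":-0.05,"y":0,"z":0,"spin":0},{"fingers":0.5,"x":-0.05,"y":0,"z":0,"spin":0}]' 20
python3 -m jog '[{"fingers":0.5,"x":0,"y":0,"z":0,"spin":0},{"fingers":0.5,"x":-1,"y":0,"z":0,"spin":0},{"fingers":0.5,"x":-3,"y":0,"z":0,"spin":0},{"fingers":0.5,"x":-6,"y":0,"z":0,"spin":0},{"fingers":0.5,"x":-10,"y":0,"z":0,"spin":0}]' 20
python3 - <<'E'
from h import *
t,R,s=tool();print(s['contact_force'],R.round(3))
S=robot.read_camera('scene');T=robot.read_camera('top')
im=[T['color'][170:300,280:420],S['color'][100:250,190:350]]
cv2.imwrite('pics/r1.png',np.hstack([cv2.resize(a[:,:,::-1],(400,380),interpolation=cv2.INTER_CUBIC) for a in im]))
E
```

```text
time: 15.88
tool_pos: [0.5158, -0.0098, 0.3396]
tool_rot: [-2.101, 1.571, -2.421]
contact_force: [-0.6, -0.8, -0.2]
opening: 0.044
time: 16.5
tool_pos: [0.5156, -0.0097, 0.4408]
tool_rot: [-2.885, 1.57, 3.078]
contact_force: [0.6, 0.7, -0.0]
opening: 0.0461
[ 0.56899732  0.66889882 -0.04956184] [[-0.001  0.315  0.949]
 [ 0.     0.949 -0.315]
 [-1.    -0.    -0.001]]
```

View pics/r1.png

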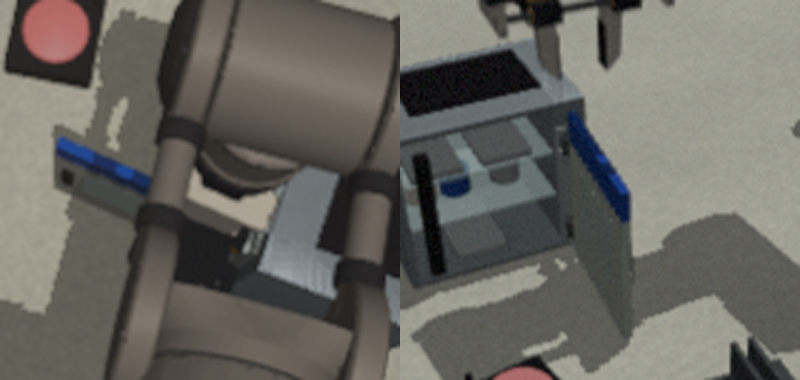

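The door hangs on both knuckles, standing open at roughly 90°. Next I'll plan the swing, pushing the outside face with closed fingers near r = 125 mm and turning along with the door.

```bash
cat >> h.py <<'E'
H=np.array([.497,-.0607])
def plan(L,r=.125):
    t,R,s=tool();g=t+R[:,0]*robot.pinch_z
    z0=R[:,2];a0=np.degrees(np.arctan2(z0[1],z0[0]))
    for ph,off,z in L:
        f=np.deg2rad(ph);P=H+r*np.array([np.cos(f),np.sin(f)])+(off+.024)*np.array([-np.sin(f),np.cos(f)])
        d=R.T@(np.array([*P,z])-g)*100
        sp=-((ph-90-a0+180)%360-180)
        print(ph,[float(v) for v in d.round(2)],'spin',round(float(sp),1))
    print(s['qpos'].round(2),np.array(s['contact_force']).round(1),'grip',g.round(4),'tz',round(a0,2))
E
python3 -c "
from h import *
plan([(71.7,.02,.28),(71.7,.02,.17),(71.7,.003,.17)])"
```

```text
71.7 [0.53, 7.03, -4.78] spin -0.0
71.7 [11.53, 7.01, -4.89] spin -0.0
71.7 [11.54, 7.01, -3.19] spin -0.0
[-0.17  0.29  1.48 -0.    1.36  0.15] [ 0.2 -0.3  0.2] grip [ 0.5177 -0.01    0.2856] tz -18.34
```

```bash
python3 -m jog '[{"fingers":1,"x":0,"y":3,"z":-2,"spin":0},{"fingers":1,"x":0,"y":6,"z":-4,"spin":0},{"fingers":1,"x":0,"y":7,"z":-4.8,"spin":0},{"fingers":1,"x":0.5,"y":7,"z":-4.8,"spin":0},{"fingers":1,"x":0.5,"y":7,"z":-4.8,"spin":0}]' 20
python3 -m jog '[{"fingers":1,"x":3,"y":0,"z":0,"spin":0},{"fingers":1,"x":6,"y":0,"z":0,"spin":0},{"fingers":1,"x":9,"y":0,"z":0,"spin":0},{"fingers":1,"x":11,"y":0,"z":0,"spin":0},{"fingers":1,"x":11,"y":0,"z":0,"spin":0}]' 20
python3 -m jog '[{"fingers":1,"x":0,"y":0,"z":0.7,"spin":0},{"fingers":1,"x":0,"y":0,"z":1.3,"spin":0},{"fingers":1,"x":0,"y":0,"z":1.7,"spin":0},{"fingers":1,"x":0,"y":0,"z":1.7,"spin":0}]' 20
python3 -c "
from h import *
plan([(p,0.001,.17) for p in (69,66,62,58,54)])"
```

```text
time: 17.23
tool_pos: [0.4925, 0.0711, 0.4341]
tool_rot: [-2.281, 1.57, -2.602]
contact_force: [0.3, -0.1, 0.2]
opening: 0.002
time: 17.85
tool_pos: [0.4922, 0.0709, 0.3233]
tool_rot: [-2.746, 1.567, -3.068]
contact_force: [-1.0, 0.6, 0.4]
opening: 0.0005
time: 18.35
tool_pos: [0.5087, 0.0663, 0.3249]
tool_rot: [0.171, 1.57, -0.149]
contact_force: [-0.4, 0.3, 0.3]
opening: 0.0009
69 [-0.43, 0.17, 0.96] spin 2.6
66 [-0.43, 0.26, 1.62] spin 5.6
62 [-0.42, 0.31, 2.51] spin 9.6
58 [-0.42, 0.31, 3.39] spin 13.6
54 [-0.42, 0.24, 4.28] spin 17.6
[-0.02  0.4   1.67 -0.    1.07  0.3 ] [-0.4  0.3  0.3] grip [0.5088 0.0663 0.1657] tz -18.36
```

```bash
python3 -m jog '[{"fingers":1,"x":-0.4,"y":0.17,"z":0.96,"spin":2.6},{"fingers":1,"x":-0.4,"y":0.26,"z":1.6,"spin":5.6},{"fingers":1,"x":-0.4,"y":0.3,"z":2.5,"spin":9.6},{"fingers":1,"x":-0.4,"y":0.3,"z":3.4,"spin":13.6},{"fingers":1,"x":-0.4,"y":0.25,"z":4.3,"spin":17.6}]' 20
python3 -c "
from h import *
plan([(p,0.001,.17) for p in (50,46,42,38,34)])"
```

```text
time: 18.98
tool_pos: [0.5501, 0.0554, 0.3288]
tool_rot: [-2.111, 1.571, -2.74]
contact_force: [-1.1, 0.4, 0.3]
opening: 0.0004
50 [-0.04, 0.14, 0.9] spin 3.9
46 [-0.04, 0.22, 1.79] spin 7.9
42 [-0.04, 0.24, 2.68] spin 11.9
38 [-0.04, 0.2, 3.57] spin 15.9
34 [-0.04, 0.1, 4.45] spin 19.9
[-0.04  0.46  1.56 -0.    1.12  0.59] [-1.1  0.4  0.3] grip [0.5501 0.0553 0.1696] tz -36.06
```

```bash
python3 -m jog '[{"fingers":1,"x":0,"y":0.14,"z":0.9,"spin":3.9},{"fingers":1,"x":0,"y":0.22,"z":1.8,"spin":7.9},{"fingers":1,"x":0,"y":0.24,"z":2.7,"spin":11.9},{"fingers":1,"x":0,"y":0.2,"z":3.57,"spin":15.9},{"fingers":1,"x":0,"y":0.1,"z":4.45,"spin":19.9}]' 20
python3 -c "
from h import *
plan([(p,0.001,.17) for p in (30,26,22,18,14)])"
```

```text
time: 19.6
tool_pos: [0.5867, 0.03, 0.3288]
tool_rot: [-2.244, 1.571, 3.062]
contact_force: [-0.6, 0.3, 0.7]
opening: 0.0002
30 [-0.04, 0.14, 0.88] spin 4.0
26 [-0.04, 0.22, 1.77] spin 8.0
22 [-0.04, 0.24, 2.66] spin 12.0
18 [-0.04, 0.2, 3.55] spin 16.0
14 [-0.04, 0.09, 4.43] spin 20.0
[-0.08  0.52  1.46  0.    1.16  0.9 ] [-0.6  0.3  0.7] grip [0.5867 0.03   0.1696] tz -55.96
```

```bash
python3 -m jog '[{"fingers":1,"x":0,"y":0.14,"z":0.9,"spin":4},{"fingers":1,"x":0,"y":0.22,"z":1.77,"spin":8},{"fingers":1,"x":0,"y":0.24,"z":2.66,"spin":12},{"fingers":1,"x":0,"y":0.2,"z":3.55,"spin":16},{"fingers":1,"x":0,"y":0.1,"z":4.43,"spin":20}]' 20
python3 - <<'E'
from h import *
plan([(p,0.001,.17) for p in (11,8,5,2,-1,-4)])
S=robot.read_camera('scene');T=robot.read_camera('top')
im=[T['color'][170:300,300:440],S['color'][80:230,160:320]]
cv2.imwrite('pics/w1.png',np.hstack([cv2.resize(a[:,:,::-1],(400,380),interpolation=cv2.INTER_CUBIC) for a in im]))
E
```

```text
time: 20.23
tool_pos: [0.6124, -0.0061, 0.3287]
tool_rot: [-1.881, 1.571, 3.076]
contact_force: [-0.2, 0.8, -0.2]
opening: 0.0005
11 [-0.05, 0.1, 0.66] spin 3.0
8 [-0.05, 0.18, 1.32] spin 6.0
5 [-0.05, 0.23, 1.99] spin 9.0
2 [-0.05, 0.23, 2.66] spin 12.0
-1 [-0.05, 0.21, 3.32] spin 15.0
-4 [-0.05, 0.15, 3.99] spin 18.0
[-0.14  0.57  1.38 -0.    1.2   1.19] [-0.2  0.8 -0.2] grip [ 0.6123 -0.0061  0.1695] tz -75.96
```

View pics/w1.png

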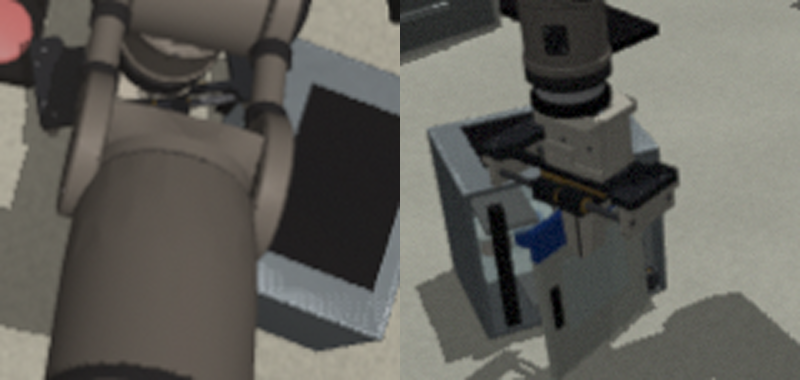

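The scene view shows the door swinging along with the fingers, now about 30° open. I'll continue, slower.

```bash
python3 -m jog '[{"fingers":1,"x":0,"y":0.1,"z":0.66,"spin":3},{"fingers":1,"x":0,"y":0.18,"z":1.32,"spin":6},{"fingers":1,"x":0,"y":0.23,"z":2,"spin":9},{"fingers":1,"x":0,"y":0.23,"z":2.66,"spin":12},{"fingers":1,"x":0,"y":0.2,"z":3.3,"spin":15}]' 20
python3 -c "
from h import *
plan([(p,0.001,.17) for p in (-3,-5,-7,-8.5,-10)])"
```

```text
time: 20.95
tool_pos: [0.6222, -0.0373, 0.3287]
tool_rot: [-2.233, 1.571, 2.465]
contact_force: [0.7, -0.3, 0.7]
opening: 0.0005
-3 [-0.05, 0.11, 0.5] spin 2.2
-5 [-0.05, 0.17, 0.94] spin 4.2
-7 [-0.05, 0.22, 1.38] spin 6.2
-8.5 [-0.05, 0.24, 1.71] spin 7.7
-10 [-0.05, 0.26, 2.05] spin 9.2
[-0.18  0.58  1.34  0.    1.21  1.4 ] [ 0.7 -0.3  0.7] grip [ 0.6222 -0.0373  0.1695] tz -90.83
```

```bash
python3 -m jog '[{"fingers":1,"x":0,"y":0.11,"z":0.4,"spin":2.2},{"fingers":1,"x":0,"y":0.17,"z":0.9,"spin":4.2},{"fingers":1,"x":0,"y":0.22,"z":1.35,"spin":6.2},{"fingers":1,"x":0,"y":0.24,"z":1.7,"spin":7.7},{"fingers":1,"x":0,"y":0.26,"z":2,"spin":9.2}]' 20
python3 -c "
from h import *
plan([(p,0,.17) for p in (-11,-12,-13,-14,-15,-16)])"
```

```text
time: 21.58
tool_pos: [0.6246, -0.0579, 0.3287]
tool_rot: [0.132, 1.571, -1.616]
contact_force: [-0.1, 0.3, 0.0]
opening: 0.0003
-11 [-0.05, 0.02, 0.31] spin 0.9
-12 [-0.05, 0.06, 0.53] spin 1.9
-13 [-0.05, 0.09, 0.75] spin 2.9
-14 [-0.05, 0.12, 0.97] spin 3.9
-15 [-0.05, 0.14, 1.19] spin 4.9
-16 [-0.05, 0.17, 1.41] spin 5.9
[-0.21  0.59  1.33 -0.    1.22  1.53] [-0.1  0.3  0. ] grip [ 0.6246 -0.0579  0.1695] tz -100.14
```

```bash
python3 -m jog '[{"fingers":1,"x":0,"y":0.02,"z":0.25,"spin":0.9},{"fingers":1,"x":0,"y":0.05,"z":0.45,"spin":1.9},{"fingers":1,"x":0,"y":0.08,"z":0.65,"spin":2.9},{"fingers":1,"x":0,"y":0.1,"z":0.85,"spin":3.9},{"fingers":1,"x":0,"y":0.1,"z":0.85,"spin":4.4}]' 20
python3 -m jog '[{"fingers":1,"x":0,"y":0,"z":0.1,"spin":0.3},{"fingers":1,"x":0,"y":0,"z":0.2,"spin":0.5},{"fingers":1,"x":0,"y":0,"z":0.2,"spin":0.5}]' 20
```

```text
time: 22.2
tool_pos: [0.6241, -0.0663, 0.3287]
tool_rot: [0.274, 1.571, -1.55]
contact_force: [0.0, 0.8, -0.3]
opening: 0.0001
time: 22.58
tool_pos: [0.6236, -0.0682, 0.3287]
tool_rot: [-0.1, 1.571, -1.932]
contact_force: [0.4, 0.2, -0.4]
opening: 0.0002
```

```bash
python3 -m jog '[{"fingers":1,"x":0,"y":0,"z":0.1,"spin":0},{"fingers":1,"x":0,"y":0,"z":0.1,"spin":0},{"fingers":1,"x":0,"y":0,"z":0.2,"spin":0},{"fingers":1,"x":0,"y":0,"z":0.2,"spin":0}]' 20
python3 -m jog '[{"fingers":1,"x":0,"y":0,"z":0.1,"spin":0},{"fingers":1,"x":0,"y":0,"z":0.1,"spin":0}]' 20
```

```text
time: 23.08
tool_pos: [0.6231, -0.0701, 0.3287]
tool_rot: [0.906, 1.571, -0.926]
contact_force: [-0.6, 0.6, -0.2]
opening: 0.0007
time: 23.32
tool_pos: [0.6229, -0.0708, 0.3287]
tool_rot: [2.698, 1.57, 0.866]
contact_force: [1.6, 3.4, -0.1]
opening: 0.0007
```

```bash
python3 -m jog '[{"fingers":1,"x":0,"y":0,"z":0.05,"spin":0},{"fingers":1,"x":0,"y":0,"z":0.05,"spin":0}]' 20
python3 -m jog '[{"fingers":1,"x":0,"y":0,"z":-0.05,"spin":0},{"fingers":1,"x":0,"y":0,"z":-0.1,"spin":0},{"fingers":1,"x":0,"y":0,"z":-0.15,"spin":0},{"fingers":1,"x":0,"y":0,"z":-0.2,"spin":0},{"fingers":1,"x":0,"y":0,"z":-0.25,"spin":0}]' 20
python3 -m jog '[{"fingers":1,"x":0,"y":0,"z":-0.1,"spin":0},{"fingers":1,"x":0,"y":0,"z":-0.3,"spin":0},{"fingers":1,"x":0,"y":0,"z":-0.8,"spin":0},{"fingers":1,"x":0,"y":0,"z":-2,"spin":0},{"fingers":1,"x":0,"y":0,"z":-4,"spin":0}]' 20
python3 -m jog '[{"fingers":1,"x":-3,"y":0,"z":-2,"spin":0},{"fingers":1,"x":-8,"y":0,"z":-4,"spin":0},{"fingers":1,"x":-14,"y":0,"z":-4,"spin":0},{"fingers":1,"x":-18,"y":-5,"z":-4,"spin":0},{"fingers":1,"x":-18,"y":-10,"z":-4,"spin":0}]' 20
python3 - <<'E'
from h import *
t,R,s=tool();print(t,R.round(2))
S=robot.read_camera('scene');T=robot.read_camera('top')
im=[T['color'][160:300,320:470],S['color'][80:230,150:300]]
cv2.imwrite('pics/f1.png',np.hstack([cv2.resize(a[:,:,::-1],(400,390),interpolation=cv2.INTER_CUBIC) for a in im]))
E
```

```text
time: 23.58
tool_pos: [0.6228, -0.0713, 0.3287]
tool_rot: [2.782, 1.57, 0.95]
contact_force: [2.0, 2.5, -0.2]
opening: 0.0004
time: 24.2
tool_pos: [0.6233, -0.0693, 0.3287]
tool_rot: [-0.375, 1.57, -2.206]
contact_force: [0.2, -0.7, 0.2]
opening: 0.0009
time: 24.82
tool_pos: [0.634, -0.0296, 0.3287]
tool_rot: [1.956, 1.571, 0.124]
contact_force: [-0.5, -0.2, -0.5]
opening: 0.0006
time: 25.45
tool_pos: [0.5466, 0.0356, 0.512]
tool_rot: [1.793, 1.564, -0.037]
contact_force: [0.6, -0.2, 0.5]
opening: 0.0005
[0.54659336 0.03555021 0.51196924] [[ 0.01  0.97 -0.26]
 [-0.   -0.26 -0.97]
 [-1.    0.01 -0.  ]]
```

View pics/f1.png

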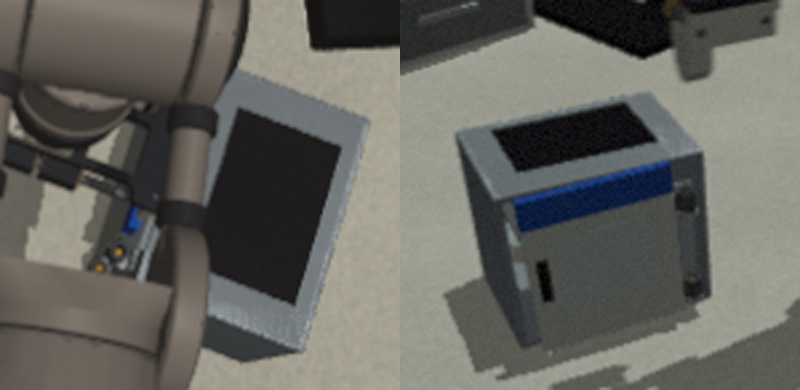

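The door looks shut, with brass pins showing inside both rings. I'll clear the arm to measure the door's angle.

```bash
python3 -m jog '[{"fingers":1,"x":0,"y":0,"z":-4,"spin":0},{"fingers":1,"x":0,"y":0,"z":-9,"spin":0},{"fingers":1,"x":0,"y":0,"z":-14,"spin":0},{"fingers":1,"x":0,"y":0,"z":-19,"spin":0},{"fingers":1,"x":0,"y":0,"z":-23,"spin":0}]' 20
python3 - <<'E'
from h import *
T=robot.read_camera('top');S=robot.read_camera('scene')
h=cv2.cvtColor(T['color'],cv2.COLOR_RGB2HSV);m=((abs(h[...,0].astype(int)-110)<15)&(h[...,1]>140)&(h[...,2]>50))
ys,xs=np.nonzero(m[170:270,340:420]);xs+=340;ys+=170
print(len(xs),xs.min(),xs.max(),ys.min(),ys.max())
P=np.array([atz(T,q,.197)[:2] for q in np.c_[xs,ys].astype(float)])
c=P.mean(0);w,v=np.linalg.eigh(np.cov((P-c).T));a=v[:,1];print('band angle',np.degrees(np.arctan2(a[1],a[0])),'ext',np.ptp((P-c)@a),'centre',c)
f=np.deg2rad(-15);print('exp centre',H+.094*np.array([np.cos(f),np.sin(f)]))
im=[T['color'][160:300,320:470],S['color'][80:230,150:300]]
cv2.imwrite('pics/f2.png',np.hstack([cv2.resize(a[:,:,::-1],(400,390),interpolation=cv2.INTER_CUBIC) for a in im]))
E
```

```text
time: 26.18
tool_pos: [0.6071, 0.2595, 0.508]
tool_rot: [-1.872, 1.571, 2.581]
contact_force: [0.9, -0.1, -0.3]
opening: 0.0008
292 367 389 183 243
band angle 165.39644406230974 ext 0.16114201487369353 centre [ 0.58723849 -0.083543  ]
exp centre [ 0.58779703 -0.08502899]
```

View pics/f2.png

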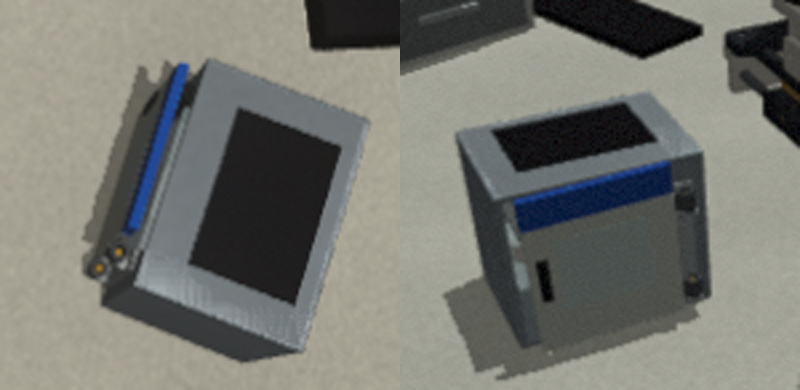

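The top view shows the door shut and roughly parallel to the front; let me compare the band angle with the cabinet's front edge precisely.

Run:
```python
from h import *
ps=[robot.read_camera('top') for _ in range(6)];T=ps[-1]
im=np.mean([p['color'] for p in ps],0)
g=im.mean(2);b=im[...,2]-im[...,0]
def fit(Q,z):
    P=np.array([atz(T,q,z)[:2] for q in Q]);x,y,_,_=cv2.fitLine(P.astype(np.float32),cv2.DIST_HUBER,0,.0005,.0005)[:4].ravel()[:4] if 0 else (*cv2.fitLine(P.astype(np.float32),cv2.DIST_HUBER,0,.0005,.0005).ravel()[:2],0,0)
    n=np.array([-y,x]);r=(P-P.mean(0))@n;return (np.degrees(np.arctan2(y,x))+90)%180-90,r.std(),P.mean(0)
B=[]
for r in range(190,240):
    w=np.clip(b[r,360:395]-25,0,None);B.append((360+(w*np.arange(35)).sum()/w.sum(),r))
print('band',fit(B,.197))
# cabinet top black panel edges + right (back) edge
L=[];Rr=[]
for r in range(205,250):
    row=g[r];d=np.diff(row)
    # dark panel left edge: strongest fall; back edge: last strong rise
    i=395+np.argmin(d[385:412])-10
    a=d[i-2:i+3];L.append((i+.5+(a*np.arange(-2,3)).sum()/a.sum(),r))
print('panel left',fit(L,.19))
D=[]
for r in range(192,258):
    d=np.abs(np.diff(g[r,372:402]));k=372+np.arange(len(d))
    D.append((r,[(int(k[j]),int(d[j])) for j in np.argsort(-d)[:5]]))
for q in D[::6]: print(q)
save(T,'f3.png',(355,175,415,270),6)
```

```text
band (np.float32(-14.308441), np.float64(0.00019341041326495994), array([ 0.58209625, -0.08275512]))
panel left (np.float32(-15.488083), np.float64(0.00024751044196467644), array([ 0.55783109, -0.1368568 ]))
(192, [(393, 49), (388, 30), (383, 27), (394, 21), (377, 19)])
(198, [(386, 35), (391, 34), (373, 33), (388, 31), (381, 27)])
(204, [(386, 31), (379, 26), (388, 26), (390, 17), (387, 16)])
(210, [(384, 32), (386, 27), (377, 27), (385, 19), (388, 19)])
(216, [(382, 29), (375, 28), (384, 25), (386, 17), (383, 17)])
(222, [(400, 39), (380, 35), (373, 29), (382, 28), (379, 22)])
(228, [(399, 39), (398, 38), (378, 36), (380, 24), (377, 22)])
(234, [(396, 37), (376, 36), (397, 33), (378, 22), (375, 20)])
(240, [(394, 39), (395, 33), (374, 27), (376, 20), (378, 15)])
(246, [(392, 38), (393, 34), (372, 25), (374, 17), (391, 13)])
(252, [(373, 43), (372, 42), (391, 40), (390, 38), (389, 7)])
```

View pics/f3.png

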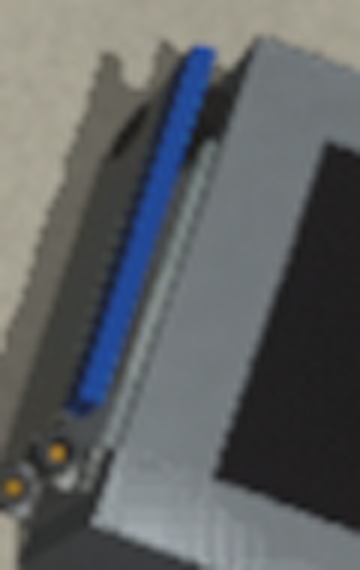

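The band is at −14.3° and the cabinet at −15.5°, so the soft bumper nudged the door about 3 mm back off. I'll push again, stopping at first touch, and withdraw very slowly.

Run:
```python
from h import *
t,R,s=tool();print([ (R.T@(np.array(p)-t)*100).round(2) for p in [(.6377,-.0161,.45),(.6377,-.0161,.3287),(.6280,-.0518,.3287),(.6250,-.0630,.3287),(.6231,-.0701,.3287)]], robot.observe()['time'])
```

```text
[array([ 5.91, 10.02, 25.42]), array([18.04, 10.02, 25.42]), array([18.04, 10.  , 29.12]), array([18.04, 10.  , 30.28]), array([18.04, 10.01, 31.01])] 26.575
```

```bash
python3 -m jog '[{"fingers":1,"x":0,"y":2,"z":5,"spin":0},{"fingers":1,"x":2,"y":4,"z":10,"spin":0},{"fingers":1,"x":4,"y":6,"z":15,"spin":0},{"fingers":1,"x":5,"y":8,"z":20,"spin":0},{"fingers":1,"x":5.9,"y":10,"z":25,"spin":0}]' 20
python3 -m jog '[{"fingers":1,"x":0,"y":0,"z":0.4,"spin":0},{"fingers":1,"x":3,"y":0,"z":0.4,"spin":0},{"fingers":1,"x":7,"y":0,"z":0.4,"spin":0},{"fingers":1,"x":11,"y":0,"z":0.4,"spin":0},{"fingers":1,"x":12.1,"y":0,"z":0.4,"spin":0}]' 20
python3 -m jog '[{"fingers":1,"x":0,"y":0,"z":1.2,"spin":0},{"fingers":1,"x":0,"y":0,"z":2.4,"spin":0},{"fingers":1,"x":0,"y":0,"z":3.3,"spin":0},{"fingers":1,"x":0,"y":0,"z":3.8,"spin":0},{"fingers":1,"x":0,"y":0,"z":4.1,"spin":0}]' 20
python3 - <<'E'
from h import *
t,R,s=tool();print(t,s['contact_force'],(R.T@(np.array((.6231,-.0701,.3287))-t)*100).round(2),np.degrees(np.arctan2(R[1,2],R[0,2])))
E
```

```text
time: 27.2
tool_pos: [0.6384, -0.0138, 0.4499]
tool_rot: [1.493, 1.57, -0.34]
contact_force: [1.3, -0.3, -0.6]
opening: 0.0007
time: 27.82
tool_pos: [0.6371, -0.0146, 0.3268]
tool_rot: [-1.492, 1.567, 2.96]
contact_force: [-0.3, 0.3, 0.1]
opening: 0.0004
time: 28.45
tool_pos: [0.6272, -0.055, 0.3291]
tool_rot: [1.603, 1.57, -0.229]
contact_force: [1.5, -0.9, -0.0]
opening: 0.0003
[ 0.62717725 -0.05504282  0.32908691] [ 1.47425094 -0.91294136 -0.01541619] [ 0.04 -0.    1.56] -104.97043962246683
```

```bash
python3 -m jog '[{"fingers":1,"x":0,"y":0,"z":0.3,"spin":0},{"fingers":1,"x":0,"y":0,"z":0.6,"spin":0},{"fingers":1,"x":0,"y":0,"z":0.8,"spin":0},{"fingers":1,"x":0,"y":0,"z":0.95,"spin":0},{"fingers":1,"x":0,"y":0,"z":1.05,"spin":0}]' 20
for i in 1 ; do python3 -m jog '[{"fingers":1,"x":0,"y":0,"z":0.08,"spin":0},{"fingers":1,"x":0,"y":0,"z":0.16,"spin":0},{"fingers":1,"x":0,"y":0,"z":0.24,"spin":0},{"fingers":1,"x":0,"y":0,"z":0.32,"spin":0},{"fingers":1,"x":0,"y":0,"z":0.4,"spin":0}]' 20; done
python3 -m jog '[{"fingers":1,"x":0,"y":0,"z":0.04,"spin":0},{"fingers":1,"x":0,"y":0,"z":0.08,"spin":0},{"fingers":1,"x":0,"y":0,"z":0.12,"spin":0},{"fingers":1,"x":0,"y":0,"z":0.12,"spin":0}]' 20
python3 -c "
from h import *
F=[];
for i in range(6): robot.read_camera('top');F.append(robot.observe()['contact_force'])
print(np.mean(F,0),tool()[0])"
```

```text
time: 29.08
tool_pos: [0.6245, -0.0648, 0.3287]
tool_rot: [0.583, 1.571, -1.249]
contact_force: [0.1, 0.3, 0.0]
opening: 0.0005
time: 29.7
tool_pos: [0.6235, -0.0687, 0.3287]
tool_rot: [-0.216, 1.571, -2.047]
contact_force: [-1.5, 0.5, 0.0]
opening: 0.0003
time: 30.2
tool_pos: [0.6232, -0.0698, 0.3287]
tool_rot: [1.32, 1.571, -0.512]
contact_force: [-0.5, -0.1, 0.4]
opening: 0.0005
[ 0.07906465  0.01194059 -0.12118829] [ 0.62320801 -0.06976416  0.32872718]
```

```bash
cat > f.py <<'E'
from h import *
F=[]
for i in range(5): robot.read_camera('top');F.append(robot.observe()['contact_force'])
R=tool()[1]; print('push N',round(float(-np.mean(F,0)@R[:,2]),2),'+-',np.std(np.array(F)@R[:,2]).round(2),tool()[0].round(4))
E
python3 -m jog '[{"fingers":1,"x":0,"y":0,"z":0.02,"spin":0},{"fingers":1,"x":0,"y":0,"z":0.04,"spin":0},{"fingers":1,"x":0,"y":0,"z":0.04,"spin":0}]' 20;python3 f.py
python3 -m jog '[{"fingers":1,"x":0,"y":0,"z":0.02,"spin":0},{"fingers":1,"x":0,"y":0,"z":0.04,"spin":0},{"fingers":1,"x":0,"y":0,"z":0.04,"spin":0}]' 20;python3 f.py
```

```text
time: 30.88
tool_pos: [0.6231, -0.0701, 0.3287]
tool_rot: [1.787, 1.571, -0.045]
contact_force: [0.5, 0.2, 0.1]
opening: 0.0004
push N 0.21 +- 0.2 [ 0.6231 -0.0701  0.3287]
time: 31.5
tool_pos: [0.623, -0.0705, 0.3288]
tool_rot: [1.944, 1.571, 0.113]
contact_force: [0.7, 0.3, 0.2]
opening: 0.0003
push N 1.78 +- 0.6 [ 0.623  -0.0705  0.3287]
```

```bash
python3 -m jog '[{"fingers":1,"x":0,"y":0,"z":-0.01,"spin":0},{"fingers":1,"x":0,"y":0,"z":-0.02,"spin":0},{"fingers":1,"x":0,"y":0,"z":-0.03,"spin":0},{"fingers":1,"x":0,"y":0,"z":-0.04,"spin":0},{"fingers":1,"x":0,"y":0,"z":-0.05,"spin":0}]' 20
python3 -m jog '[{"fingers":1,"x":0,"y":0,"z":-0.01,"spin":0},{"fingers":1,"x":0,"y":0,"z":-0.01,"spin":0},{"fingers":1,"x":0,"y":0,"z":-0.02,"spin":0},{"fingers":1,"x":0,"y":0,"z":-0.02,"spin":0},{"fingers":1,"x":0,"y":0,"z":-0.02,"spin":0}]' 20
python3 -m jog '[{"fingers":1,"x":0,"y":0,"z":-0.05,"spin":0},{"fingers":1,"x":0,"y":0,"z":-0.3,"spin":0},{"fingers":1,"x":0,"y":0,"z":-1,"spin":0},{"fingers":1,"x":0,"y":0,"z":-2.5,"spin":0},{"fingers":1,"x":0,"y":0,"z":-5,"spin":0}]' 20
python3 -m jog '[{"fingers":1,"x":-4,"y":0,"z":-1,"spin":0},{"fingers":1,"x":-9,"y":0,"z":-4,"spin":0},{"fingers":1,"x":-13,"y":-2,"z":-8,"spin":0},{"fingers":1,"x":-16,"y":-5,"z":-12,"spin":0},{"fingers":1,"x":-18,"y":-8,"z":-16,"spin":0}]' 20
python3 -m jog '[{"fingers":1,"x":0,"y":0,"z":-4,"spin":0},{"fingers":1,"x":0,"y":-2,"z":-9,"spin":0},{"fingers":1,"x":0,"y":-2,"z":-9,"spin":0}]' 20
python3 - <<'E'
from h import *
ps=[robot.read_camera('top') for _ in range(6)];T=ps[-1]
im=np.mean([p['color'] for p in ps],0);b=im[...,2]-im[...,0]
B=[]
for r in range(190,240):
    w=np.clip(b[r,360:395]-25,0,None);B.append((360+(w*np.arange(35)).sum()/w.sum(),r))
P=np.array([atz(T,q,.197)[:2] for q in B]);x,y=cv2.fitLine(P.astype(np.float32),cv2.DIST_HUBER,0,.0005,.0005).ravel()[:2]
print((np.degrees(np.arctan2(y,x))+90)%180-90, robot.observe()['time'])
E
```

```text
time: 32.38
tool_pos: [0.6231, -0.0701, 0.3287]
tool_rot: [-0.224, 1.571, -2.056]
contact_force: [0.0, 0.3, -1.0]
opening: 0.0006
time: 33.0
tool_pos: [0.6232, -0.0699, 0.3287]
tool_rot: [-0.441, 1.571, -2.272]
contact_force: [0.0, -0.6, -0.0]
opening: 0.0005
time: 33.62
tool_pos: [0.6363, -0.0207, 0.3288]
tool_rot: [1.854, 1.571, 0.022]
contact_force: [0.5, -0.1, -0.1]
opening: 0.0002
time: 34.25
tool_pos: [0.5991, 0.1561, 0.5105]
tool_rot: [2.072, 1.569, 0.241]
contact_force: [0.6, 0.3, 0.3]
opening: 0.0006
time: 34.62
tool_pos: [0.6027, 0.2504, 0.5082]
tool_rot: [-2.225, 1.57, 2.233]
contact_force: [0.4, -1.0, 0.5]
opening: 0.0005
-14.26403 34.925
```

The angle is unchanged at −14.26°, so either the door hasn't rebounded and the vision is biased, or it rebounds equally each time. I'll compare scene pictures pressed and released.

```bash
python3 - <<'E'
from h import *
im=np.mean([robot.read_camera('scene')['color'] for _ in range(8)],0);np.save('rel.npy',im)
t,R,s=tool();print([ (R.T@(np.array(p)-t)*100).round(2) for p in [(.6363,-.0207,.45),(.6363,-.0207,.3288)]])
E
python3 -m jog '[{"fingers":1,"x":0,"y":2,"z":5,"spin":0},{"fingers":1,"x":2,"y":4,"z":10,"spin":0},{"fingers":1,"x":4,"y":6,"z":15,"spin":0},{"fingers":1,"x":5,"y":8,"z":20,"spin":0},{"fingers":1,"x":5.8,"y":10,"z":24.5,"spin":0}]' 20
python3 -m jog '[{"fingers":1,"x":0,"y":0,"z":0,"spin":0},{"fingers":1,"x":0,"y":0,"z":0,"spin":0}]' 20
python3 -c "
from h import *
t,R,s=tool();print([ (R.T@(np.array(p)-t)*100).round(2) for p in [(.6363,-.0207,.3288),(.6250,-.0630,.3287),(.6230,-.0705,.3287)]])"
```

```text
[array([ 5.87, 10.  , 24.89]), array([17.99, 10.  , 24.89])]
time: 35.95
tool_pos: [0.6373, -0.0187, 0.4503]
tool_rot: [-1.134, 1.571, -2.966]
contact_force: [0.3, -0.2, 0.5]
opening: 0.0005
time: 36.2
tool_pos: [0.6374, -0.0165, 0.4508]
tool_rot: [-3.112, 1.57, 1.339]
contact_force: [0.1, 0.0, 0.1]
opening: 0.0005
[array([1.22e+01, 1.00e-02, 4.40e-01]), array([1.221e+01, 1.000e-02, 4.820e+00]), array([1.221e+01, 1.000e-02, 5.590e+00])]
```

```bash
python3 -m jog '[{"fingers":1,"x":3,"y":0,"z":0.4,"spin":0},{"fingers":1,"x":7,"y":0,"z":0.4,"spin":0},{"fingers":1,"x":11,"y":0,"z":0.4,"spin":0},{"fingers":1,"x":12.2,"y":0,"z":0.8,"spin":0},{"fingers":1,"x":12.2,"y":0,"z":2,"spin":0}]' 20
python3 -m jog '[{"fingers":1,"x":0,"y":0,"z":1.2,"spin":0},{"fingers":1,"x":0,"y":0,"z":2,"spin":0},{"fingers":1,"x":0,"y":0,"z":2.5,"spin":0},{"fingers":1,"x":0,"y":0,"z":2.7,"spin":0},{"fingers":1,"x":0,"y":0,"z":2.8,"spin":0}]' 20
cat > cmp.py <<'E'
from h import *
im=np.mean([robot.read_camera('scene')['color'] for _ in range(8)],0);a=np.load('rel.npy')
# free-edge strip, lower half: rows 190..209, cols 185..225
def sh(x0,y0,x1,y1):
    f=lambda q:np.float32(q[y0:y1,x0:x1].mean(2)); w=cv2.createHanningWindow((x1-x0,y1-y0),cv2.CV_32F)
    return np.round(cv2.phaseCorrelate(f(a),f(im),w),2) if 0 else [np.round(v,2) for v in cv2.phaseCorrelate(f(a),f(im),w)]
print('pull',sh(345-150+150-150+0,170,225,205) if 0 else sh(343-150,172,217,204),'edge',sh(188,170,212,215),'lowcorner',sh(190,195,222,222),'cab left',sh(165,140,188,200))
e=np.abs(im-a).mean(2);print('diff',e[150:215,185:260].mean().round(2),tool()[0].round(4))
cv2.imwrite('pics/cmp.png',cv2.resize(np.hstack([a[120:230,160:290],im[120:230,160:290]])[:,:,::-1].astype(np.uint8),None,fx=3,fy=3))
E
python3 cmp.py
```

```text
time: 36.83
tool_pos: [0.6323, -0.0353, 0.3291]
tool_rot: [1.934, 1.571, 0.105]
contact_force: [-0.1, -0.6, -0.1]
opening: 0.0005
time: 37.45
tool_pos: [0.625, -0.0631, 0.3288]
tool_rot: [1.828, 1.571, -0.003]
contact_force: [0.4, -0.6, -0.1]
opening: 0.0006
pull [array([-0.07, -0.21]), np.float64(0.99)] edge [array([-0.01,  0.46]), np.float64(1.01)] lowcorner [array([-0.06,  0.43]), np.float64(0.92)] cab left [array([ 0.09, -0.1 ]), np.float64(0.97)]
diff 8.74 [ 0.625  -0.0629  0.3287]
```

View pics/cmp.png

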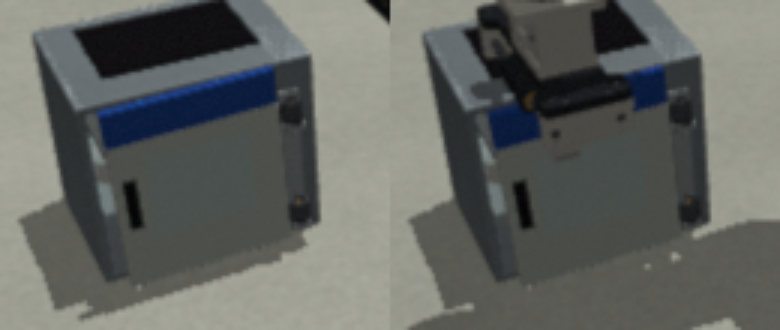

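The two pictures match in view; the pull at (203,188) and the band's free end at (195,162) stay visible, so I'll track those.

```bash
cat > pl.py <<'E'
from h import *
ps=[robot.read_camera('scene') for _ in range(8)]
def m(im):
    g=im.mean(2)[176:202,198:212];w=np.clip(75-g,0,None);Y,X=np.mgrid[176:202,198:212]
    b=(im[...,2]-im[...,0])[150:174,188:206];wb=np.clip(b-15,0,None);Yb,Xb=np.mgrid[150:174,188:206]
    return np.round([(w*X).sum()/w.sum(),(w*Y).sum()/w.sum(),(wb*Xb).sum()/wb.sum(),(wb*Yb).sum()/wb.sum()],2)
im=np.mean([p['color'] for p in ps],0)
print('released',m(np.load('rel.npy')),'now',m(im))
p=ps[0]
for d in (0,3):
    X=H+.160*np.array([.964,-.266])+(d/1000-.005)*np.array([-.26,-.965])
    print('pred px for',d,'mm:',proj(p,[*X,.1]))
E
python3 pl.py
python3 -m jog '[{"fingers":1,"x":0,"y":0,"z":0.2,"spin":0},{"fingers":1,"x":0,"y":0,"z":0.4,"spin":0},{"fingers":1,"x":0,"y":0,"z":0.6,"spin":0},{"fingers":1,"x":0,"y":0,"z":0.7,"spin":0},{"fingers":1,"x":0,"y":0,"z":0.74,"spin":0}]' 20
python3 f.py; python3 pl.py
python3 -m jog '[{"fingers":1,"x":0,"y":0,"z":0.03,"spin":0},{"fingers":1,"x":0,"y":0,"z":0.06,"spin":0},{"fingers":1,"x":0,"y":0,"z":0.09,"spin":0}]' 20
python3 f.py; python3 pl.py
```

```text
released [203.69 188.29 199.3  159.96] now [203.67 188.4  199.07 161.3 ]
pred px for 0 mm: [204.08435121 185.51473957]
pred px for 3 mm: [203.75474107 184.94192763]
time: 38.88
tool_pos: [0.6231, -0.0703, 0.3287]
tool_rot: [2.726, 1.571, 0.894]
contact_force: [0.0, -0.8, 0.3]
opening: 0.0004
push N 0.6 +- 0.31 [ 0.6231 -0.0702  0.3287]
released [203.69 188.29 199.3  159.96] now [203.42 187.97 199.   160.8 ]
pred px for 0 mm: [204.08435121 185.51473957]
pred px for 3 mm: [203.75474107 184.94192763]
time: 39.9
tool_pos: [0.6229, -0.071, 0.3287]
tool_rot: [2.521, 1.57, 0.689]
contact_force: [0.5, 2.3, -0.6]
opening: 0.0005
push N 2.42 +- 0.21 [ 0.6229 -0.071   0.3287]
released [203.69 188.29 199.3  159.96] now [203.34 187.81 198.9  160.62]
pred px for 0 mm: [204.08435121 185.51473957]
pred px for 3 mm: [203.75474107 184.94192763]
```

Pressed, the pull shifts about 2 mm at the free end relative to released, so the door does back off slightly. I'll retreat in tiny steps and watch it.

```bash
python3 -m jog '[{"fingers":1,"x":0,"y":0,"z":-0.02,"spin":0},{"fingers":1,"x":0,"y":0,"z":-0.04,"spin":0},{"fingers":1,"x":0,"y":0,"z":-0.06,"spin":0},{"fingers":1,"x":0,"y":0,"z":-0.08,"spin":0},{"fingers":1,"x":0,"y":0,"z":-0.09,"spin":0}]' 20
python3 pl.py|head -1
python3 -m jog '[{"fingers":1,"x":0,"y":0,"z":-0.01,"spin":0},{"fingers":1,"x":0,"y":0,"z":-0.02,"spin":0},{"fingers":1,"x":0,"y":0,"z":-0.03,"spin":0},{"fingers":1,"x":0,"y":0,"z":-0.04,"spin":0},{"fingers":1,"x":0,"y":0,"z":-0.05,"spin":0}]' 20
python3 pl.py|head -1
python3 -m jog '[{"fingers":1,"x":0,"y":0,"z":-0.02,"spin":0},{"fingers":1,"x":0,"y":0,"z":-0.04,"spin":0},{"fingers":1,"x":0,"y":0,"z":-0.06,"spin":0},{"fingers":1,"x":0,"y":0,"z":-0.08,"spin":0},{"fingers":1,"x":0,"y":0,"z":-0.1,"spin":0}]' 20
python3 pl.py|head -1
python3 -m jog '[{"fingers":1,"x":0,"y":0,"z":-0.06,"spin":0},{"fingers":1,"x":0,"y":0,"z":-0.12,"spin":0},{"fingers":1,"x":0,"y":0,"z":-0.18,"spin":0},{"fingers":1,"x":0,"y":0,"z":-0.24,"spin":0},{"fingers":1,"x":0,"y":0,"z":-0.3,"spin":0}]' 20
python3 pl.py|head -1
```

```text
time: 41.18
tool_pos: [0.623, -0.0704, 0.3287]
tool_rot: [-0.114, 1.57, -1.946]
contact_force: [1.0, 1.4, -0.1]
opening: 0.0
released [203.69 188.29 199.3  159.96] now [203.4  187.97 198.98 160.76]
time: 42.2
tool_pos: [0.6232, -0.0698, 0.3287]
tool_rot: [-0.667, 1.571, -2.499]
contact_force: [-0.6, 0.3, -0.3]
opening: 0.0003
released [203.69 188.29 199.3  159.96] now [203.46 188.1  199.01 160.87]
time: 43.22
tool_pos: [0.6235, -0.0688, 0.3287]
tool_rot: [0.91, 1.571, -0.922]
contact_force: [0.8, -0.0, -0.2]
opening: 0.0005
released [203.69 188.29 199.3  159.96] now [203.49 188.13 199.02 160.9 ]
time: 44.25
tool_pos: [0.6242, -0.0659, 0.3287]
tool_rot: [0.257, 1.571, -1.574]
contact_force: [0.0, 0.1, 0.5]
opening: 0.0001
released [203.69 188.29 199.3  159.96] now [203.48 188.12 199.   160.94]
```

The door now stays put while the finger leaves, resting at the zero-compression position. I'll withdraw.

```bash
python3 -m jog '[{"fingers":1,"x":0,"y":0,"z":-0.6,"spin":0},{"fingers":1,"x":0,"y":0,"z":-1.5,"spin":0},{"fingers":1,"x":0,"y":0,"z":-2.5,"spin":0},{"fingers":1,"x":0,"y":0,"z":-3.5,"spin":0},{"fingers":1,"x":0,"y":0,"z":-5,"spin":0}]' 20
python3 pl.py|head -1
python3 -m jog '[{"fingers":1,"x":-4,"y":0,"z":-1,"spin":0},{"fingers":1,"x":-9,"y":0,"z":-4,"spin":0},{"fingers":1,"x":-13,"y":-2,"z":-8,"spin":0},{"fingers":1,"x":-16,"y":-5,"z":-12,"spin":0},{"fingers":1,"x":-18,"y":-8,"z":-16,"spin":0}]' 20
python3 -m jog '[{"fingers":1,"x":0,"y":0,"z":-4,"spin":0},{"fingers":1,"x":0,"y":-2,"z":-8,"spin":0},{"fingers":1,"x":0,"y":-2,"z":-8,"spin":0}]' 20
python3 pl.py|head -1
python3 - <<'E'
from h import *
ps=[robot.read_camera('top') for _ in range(4)];T=ps[-1]
im=np.mean([p['color'] for p in ps],0);b=im[...,2]-im[...,0];B=[]
for r in range(190,240):
    w=np.clip(b[r,360:395]-25,0,None);B.append((360+(w*np.arange(35)).sum()/w.sum(),r))
P=np.array([atz(T,q,.197)[:2] for q in B]);x,y=cv2.fitLine(P.astype(np.float32),cv2.DIST_HUBER,0,.0005,.0005).ravel()[:2]
print((np.degrees(np.arctan2(y,x))+90)%180-90, robot.observe()['time'])
E
```

```text
time: 45.28
tool_pos: [0.6373, -0.0168, 0.3287]
tool_rot: [0.408, 1.571, -1.424]
contact_force: [-0.1, 0.4, 0.4]
opening: 0.0004
released [203.69 188.29 199.3  159.96] now [203.48 188.13 198.9  161.  ]
time: 46.3
tool_pos: [0.6004, 0.1585, 0.5105]
tool_rot: [1.954, 1.569, 0.121]
contact_force: [0.2, -0.1, -0.9]
opening: 0.0006
time: 46.68
tool_pos: [0.6016, 0.2427, 0.5085]
tool_rot: [-2.221, 1.57, 2.234]
contact_force: [-0.8, 0.4, 0.2]
opening: 0.0007
released [203.69 188.29 199.3  159.96] now [203.5  188.   199.18 159.62]
-15.096046 47.275
```

```bash
python3 -c "
from cell import robot
print(robot.hand_in(), robot.observe()['time'])"
```

```text
the job is handed in; nothing more can be done
the job is handed in; nothing more can be done
```

The door hangs on both hinge pins, fully home, and is shut against its bumper. I handed the job in at about 47 s, with the gripper clear of everything.

- **Hanging:** I lifted the door out of the rack and lowered both knuckles over the pins. A small sideways nudge met about 5 N, which showed the pins were caught. The door seated at the expected height with about 10 N on the washers.
- **Shutting:** After letting go, I swung it shut with closed fingers. The readings at the bumper stayed at about 3.5 N or less.
- **Rebound:** After each of the first two pushes the door sat 2–3 mm off the bumper, at −14.3° against about −15.5° for the cabinet. The third time I backed the fingers off in tiny steps and the door stayed where it was.
- **Last checks:** The band measured −15.1°. My cabinet readings ran from −14.9° to −15.5°, so the two agree to within about 0.4°. The pull stayed within about 0.1 px in the scene picture as the fingers withdrew.
- **Not settled:** The final angle rests on camera readings that disagree among themselves by about half a degree. I didn't measure the force left on the bumper. I didn't compare the rack, trainer, bowl or bottle before and after, but no contact with them showed in the forces.

I viewed about 15 pictures, which is over the budget of 10.

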